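# Load and clamp the bottle shaker

## Task

Take the two finished blue-capped bottles out of the shaker and stand them in the white tray, and stand all the white-capped sample bottles upright in the shaker's row, between the side rails. With the row loaded, squeeze the clamp's trigger again and again until its pad grips the bottles firmly against the end stop, then let go of it. Leave the other things on the bench where they are.

Things in the scene. Friction and masses are not known exactly. Their poses are not given: they have to be found in the camera images.
- shaker: Bench shaker, light blue housing, aluminium platform; fixed. Origin on the bench under the middle of the bottle row; y along the row, z up. Platform top at z = 90 mm, x from -63 to 163, y from -215 to 215 mm. The row lies at x = 0 between two steel rails (inner faces at x = -33 and 33 mm, 28 mm high, y from -50 to 205 mm); end stop at y = 200 mm, clamp at the other end. The rear half is not used.
- row_end (a point): Middle of the inner face of the fixed steel end stop (70 mm high) at platform height; axes as the shaker's. The row runs from here towards -y up to the clamp's pad.
- pad_face (a point): Middle of the front face of the clamp's orange pad, at platform height; moves with the pad; axes as the shaker's. The pad is 50 mm wide, from 6 to 68 mm above the platform; behind it come its rubber buffers and the black jaw on a steel bar. At the start it stands 240 to 250 mm from the end stop.
- jaw (a joint): Position of the clamp's sliding jaw (m): 0 fully open, 0.165 at its limit; grows towards the end stop. A pawl under the trigger feeds it by the teeth of its bar (6 mm apart): each full squeeze moves it about 12 mm. It stays there when the trigger goes back and cannot be pushed back by hand, so load the row before squeezing.
- pad (a joint): How far the pad is pressed back on its rubber buffers against the jaw (m): 0 touching nothing, 0.012 at its stop; 1.6 N/mm. Above 0.005 (8 N) with the trigger let go, the row is firmly gripped. The drive slips by itself at about 13 to 18 N (0.008 to 0.011): further squeezes then feed no more.
- trigger (a joint): Angle of the trigger (rad): 0 let go, 0.36 fully squeezed. Spring return. A squeeze takes about 20 N while the jaw runs free, up to 35 N against the load.
- grip_back (a point): Middle of the outer (-y) face of the clamp's fixed back grip, an upright bar 24 mm wide (x), 10 mm thick (y), standing from the clamp head (its top at z = 178 mm) up to z = 240 mm; this point is at z = 226 mm; axes as the shaker's. The head is bolted to the platform at y = -182 to -106 mm, within 21 mm of x = 0.
- trigger_front (a point): Middle of the outer (+y) face of the orange trigger blade, 22 mm wide, 9 mm thick, up to z = 240 mm; it moves with it. It is squeezed to the back grip (towards -y), hinged 53 mm below. Over both outer faces: 44 mm let go, 25 mm squeezed. As the back grip stays put, fingers that close evenly from both sides should be centred 12.5 mm to the +y side of grip_back.
- white_tray: Shallow white plastic tray fixed on the bench, 160 (x) x 140 (y) mm outside, walls 4 mm thick and 14 mm high, floor 4 mm above the bench. Origin at the centre of its underside.
- square1: Square sample bottle, milky white plastic, 52 x 52 mm, x and y axes square to its sides. Origin at the centre of its underside, z up. 108 mm tall: body to 64 mm, shoulder and neck (at most 49 mm across, sloping in to 30 mm at 75 mm) to 82 mm, white screw cap 38 mm across from 82 to 108 mm. Loose, 140 to 320 g. May be absent.
- square2: Square sample bottle, milky white plastic, 52 x 52 mm, x and y axes square to its sides. Origin at the centre of its underside, z up. 108 mm tall: body to 64 mm, shoulder and neck (at most 49 mm across, sloping in to 30 mm at 75 mm) to 82 mm, white screw cap 38 mm across from 82 to 108 mm. Loose, 140 to 320 g. May be absent.
- square3: Square sample bottle, milky white plastic, 52 x 52 mm, x and y axes square to its sides. Origin at the centre of its underside, z up. 108 mm tall: body to 64 mm, shoulder and neck (at most 49 mm across, sloping in to 30 mm at 75 mm) to 82 mm, white screw cap 38 mm across from 82 to 108 mm. Loose, 140 to 320 g. May be absent.
- amber1: Round amber sample bottle with a paper label, 54 mm across. Origin at the centre of its underside, z up. 108 mm tall: body to 64 mm, shoulder and neck (at most 49 mm across, sloping in to 30 mm at 75 mm) to 82 mm, white screw cap 38 mm across from 82 to 108 mm. Loose, 140 to 320 g. May be absent.
- amber2: Round amber sample bottle with a paper label, 54 mm across. Origin at the centre of its underside, z up. 108 mm tall: body to 64 mm, shoulder and neck (at most 49 mm across, sloping in to 30 mm at 75 mm) to 82 mm, white screw cap 38 mm across from 82 to 108 mm. Loose, 140 to 320 g. May be absent.
- beaker: Bystander: glass beaker, 68 mm across, 90 mm high. Origin at the centre of its underside, as for all bystanders.
- vial_rack: Bystander: blue vial rack, 100 x 55 mm, 48 mm high with its vials.
- mouse: Bystander: black computer mouse, 100 x 60 x 22 mm, on a red mat.
- tip_box: Bystander: orange pipette tip box, 120 x 80 x 58 mm.
- wash_bottle: Bystander: white bottle with red cap, 68 mm across, 150 mm high.
- solvent: Bystander: large amber solvent bottle with grey cap, 90 mm across, 210 mm high.
- pad_notes: Bystander: note pad, 105 x 148 x 8 mm.
- finished1: One of the two finished bottles: round, clear, paper label, 54 mm across, blue screw cap; otherwise like the sample bottles (108 mm tall, body to 64 mm, cap 38 mm across from 82 to 108 mm). Stands in the shaker's row at the start. Origin at the centre of its underside, z up. Loose, 160 to 320 g.
- finished2: One of the two finished bottles: round, clear, paper label, 54 mm across, blue screw cap; otherwise like the sample bottles (108 mm tall, body to 64 mm, cap 38 mm across from 82 to 108 mm). Stands in the shaker's row at the start. Origin at the centre of its underside, z up. Loose, 160 to 320 g.
There are look-alikes about, which are no part of the job. Leave any green look-alike of the square1 alone.

How it is judged:
By the outcome, as a careful person would: the job done as asked, in the order asked, and still so for the second after the job is handed in, with the robot touching nothing.
Of square1, square2, square3, amber1, amber2 only 2 to 4 are there at a start; the rules pass over those that are not, and their reading is None.
At some moment in a run one of square1, square2, square3, amber1, amber2, finished1, finished2 may be knocked a few centimetres aside while the robot is not near it.
It also fails if it takes over 200 s, if anything falls off the work surface, if the arm or the gripper's body presses on something with over 40 N, if the wrist force passes 120 N, or if a joint passes its speed limit or range.

## Robot

A 6-joint arm with a two-finger parallel gripper is mounted at the origin on the work surface. World frame = base frame: x ahead of the robot, y to its left, z up, the work surface at z = 0. Lengths are in mm, angles in rad, forces in N, time in s.
With the tool pointing down it reaches from about 350 to 875 mm from the base axis. Payload 4.2 kg.
Tool frame: the origin (TCP) lies at the very end of the fingers, on their centre line; the grasp point (between the pads) lies 19 mm behind it; z points along the fingers, y is the line along which they close (so a half turn about z gives the same grasp; the last joint's range is limited). The gripper opens to 87 mm and grips with 3 to 60 N. Pads are 19 mm wide; open, the fingers measure 117 mm over their backs; the gripper's body (75 mm by 190 mm) begins 51 mm behind the grasp point.
Start: joints at [-0.897, 0.385, 0.008, 0, -1.194, -0.259], TCP at [251.892, -571.97, 189.05] pointing down, gripper open.
Joint ranges: [-3.14, 3.14], [-1.21, 2.06], [-1.07, 1.41], [-3.16, 2.05], [-2.99, -0.16], [-3.1, 3.1]. Speed limits (rad/s): [2.79, 2.79, 3.14, 3.14, 3.14, 3.14].

## Interface

Orientations are given as [roll, pitch, yaw] about the fixed x, y, z axes, in that order (R = Rz(yaw) Ry(pitch) Rx(roll)).
In Python, from bench import r gives the robot as it stands.
- The arm moves only by the tool play_rows, never from a script. Its argument "targets" is a list that holds one entry, the list of rows, each a list of 7 numbers: the opening, from 0 (shut) to 1 (fully open), then the shift along the tool's x, y, z in cm, then the turn, a rotation vector about the tool's x, y, z in rad. A call has 1 to 5 rows; each row shifts and turns the commanded pose from where the row before left it, along the tool's axes as they then stand; what a row does not reach is not made up. A row lasts 1/10 s, in which the tool goes at most 50 mm and 8.59 degrees, less where a joint would pass 70% of its speed; a pose out of reach is approached as far as the arm can. A call is refused whole if a number of a shift passes 5 or a number of a turn 0.15, either way. A call with a gripper value outside its range is refused whole. The fingers move at their own pace and stop on an object; the grip force is fixed at half the most. Time passes only in rows, so rows that do not move let the fingers close. It gives the time, the measured TCP pose, the force, the opening and the grip force at its end, in the units of the state.
- r.observe(): the state, without advancing time (a new reading comes with each control period).
- r.camera(name): name is "side" or "top"; returns a dict with "frame" (384x512x3 uint8, red, green, blue), "range_z" (384x512 float32, mm along the optical axis (not along the pixel's ray), 0 where there is no reading), "camera_matrix" (3x3 intrinsics, pixels), "R" (3x3) and "t" (3): a world point X has camera coordinates R X + t. Camera axes: x right, y down, z forward; pixel columns grow to the right and rows downward; lengths in mm; the calibration is good to about 2 mm. A picture is of the moment at which its call begins.
- r.finish_job(): hands the job in; it is judged then, once.
Trained networks look in the newest picture that a camera, given by its name, has taken for a name from the list of things; names that differ only in an ending like _2 or _b are one class to them, and where a whole thing is asked for, a point or a joint stands for the part that bears it (a point fixed in the world has none). Each returns a list of dicts, best first, with "conf" (0 to 1); they miss things now and then, are a little off and sometimes report something else, mostly with a low value. They report only what shows in the picture. A call takes as long as a camera call. They do not tell look-alikes from the thing itself.
- r.recognise(camera, query): "box" ([left, top, right, bottom] as shares, 0 to 1, of the picture: columns of its width, rows of its height, round what is visible of it).
- r.regions_of(camera, query): "pixels" (384x512 bool, what is visible of it) and "box" ([left, top, right, bottom] as shares, 0 to 1, of the picture: columns of its width, rows of its height, round what is visible of it).
- r.pinpoint(camera, query): "centre" ([row, column] as shares, 0 to 1, of the picture: columns of its width, rows of its height: a listed point, or the origin of a listed thing).
The state is a dict: "t": time; "joints": joint angles; "joint_velocities": joint speeds; "effort": joint torques, N m; "position": TCP position; "tool_rot": TCP orientation; "ft_force": force on the tool from outside, world axes, zero at the start; "torque": the same for the moment, N m; "width": opening from 0.0 (shut) to 1.0 (fully open); "finger_force": force on a finger pad.
Only numpy, scipy, OpenCV 4.12 (cv2) and the standard library are available. Lean on these libraries where they do the work, as an engineer would, in place of code of your own. Each camera call takes 0.05 s, during which the arm holds its last target. There are 200 camera calls.

## Working session

There is one attempt and no reset: what is moved stays moved. The work goes in short steps, Python scripts to look and compute and a tool call to move; the robot and the scene stay as the last step left them, time stands still between calls to the robot, and variables do not carry over. Pictures are saved under pics/ and viewed, at most 14 in all, crops included, and the job is handed in when it is done.

Besides the shell and the picture viewer there is one more tool, called after "Emit:" as name([rows], argument=value, ...), one row to a line, values as JSON. play_rows: Moves the arm, as the interface text tells. Its arguments: {"type":"object","properties":{"targets":{"type":"array","items":{"type":"array","items":{"type":"array","items":{"type":"number"}}}}},"required":["targets"]}

```bash
mkdir -p pics; ls; cat > h.py <<'E'
import numpy as np, cv2
from bench import r
def cam(n,save=None):
    c=r.camera(n)
    if save: cv2.imwrite(f'pics/{save}.png',c['frame'][:,:,::-1])
    return c
def world(c,u,v,z=None):
    K,R,t=c['camera_matrix'],np.array(c['R']),np.array(c['t'])
    d=np.linalg.inv(K)@[u,v,1]
    if z is None:
        z0=c['range_z'][int(v),int(u)]; return R.T@(d*z0-t)
    o=-R.T@t; w=R.T@d
    return o+w*(z-o[2])/w[2]
E
python3 - <<'E'
from h import *
s=r.observe();print(s['t'],s['position'],s['tool_rot'],s['width'])
a=cam('top');b=cam('side')
for n,c in(('top',a),('side',b)):
    cv2.imwrite(f'pics/{n}0.png',cv2.resize(c['frame'][:,:,::-1],(800,600)))
    np.savez(f'{n}0.npz',**{k:c[k] for k in c})
    print(n,(-np.array(c['R']).T@c['t']).round(),np.array(c['R'])[2].round(2),c['camera_matrix'][0,0])
    for q in ['shaker','square1','amber1','finished1','white_tray','row_end','pad_face','grip_back','trigger_front']:
        print(q,[([round(float(x*y),0) for x,y in zip(d['centre'],(384,512))],round(d['conf'],2)) for d in r.pinpoint(n,q)])
E
```

```text
pics
0.0 [ 251.61193563 -571.36716021  187.9390752 ] [ 3.13939257e+00 -9.29334910e-05 -2.72700663e+00] 0.9968274996174329
top [ 251.   24. 1640.] [ 0.15 -0.02 -0.99] 441.1874119602365
shaker [([156.0, 251.0], 0.96)]
square1 [([195.0, 150.0], 0.84), ([247.0, 186.0], 0.77), ([213.0, 262.0], 0.68), ([236.0, 280.0], 0.66), ([235.0, 242.0], 0.61), ([246.0, 219.0], 0.59), ([210.0, 219.0], 0.51)]
amber1 [([209.0, 182.0], 0.76), ([152.0, 147.0], 0.48)]
finished1 [([151.0, 250.0], 0.62), ([151.0, 146.0], 0.18)]
white_tray [([215.0, 352.0], 0.9), ([162.0, 378.0], 0.35)]
row_end [([140.0, 302.0], 0.72)]
pad_face [([151.0, 268.0], 0.45)]
grip_back [([139.0, 306.0], 0.96)]
trigger_front [([140.0, 289.0], 0.37)]
side [-183.  905. 1337.] [ 0.4  -0.54 -0.74] 475.7047338670809
shaker [([204.0, 224.0], 0.82)]
square1 [([225.0, 307.0], 0.86), ([298.0, 255.0], 0.85), ([223.0, 269.0], 0.78), ([255.0, 245.0], 0.74), ([272.0, 269.0], 0.72), ([298.0, 176.0], 0.63), ([248.0, 281.0], 0.61)]
amber1 [([277.0, 223.0], 0.61), ([133.0, 293.0], 0.25)]
finished1 [([217.0, 198.0], 0.89), ([190.0, 218.0], 0.64)]
white_tray [([170.0, 319.0], 0.93)]
row_end [([226.0, 187.0], 0.9), ([183.0, 230.0], 0.23)]
pad_face [([182.0, 230.0], 0.62)]
grip_back [([133.0, 245.0], 0.68)]
trigger_front [([139.0, 238.0], 0.64)]
```

View pics/top0.png

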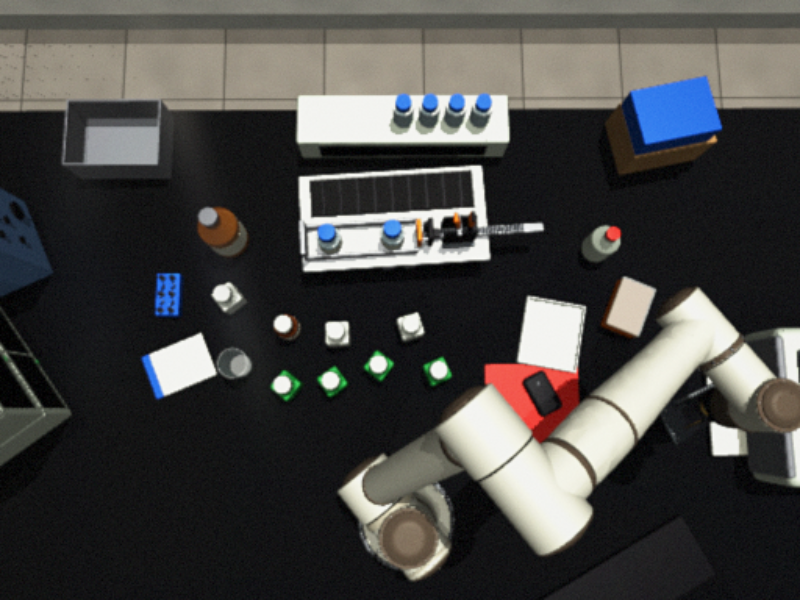

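View pics/side0.png

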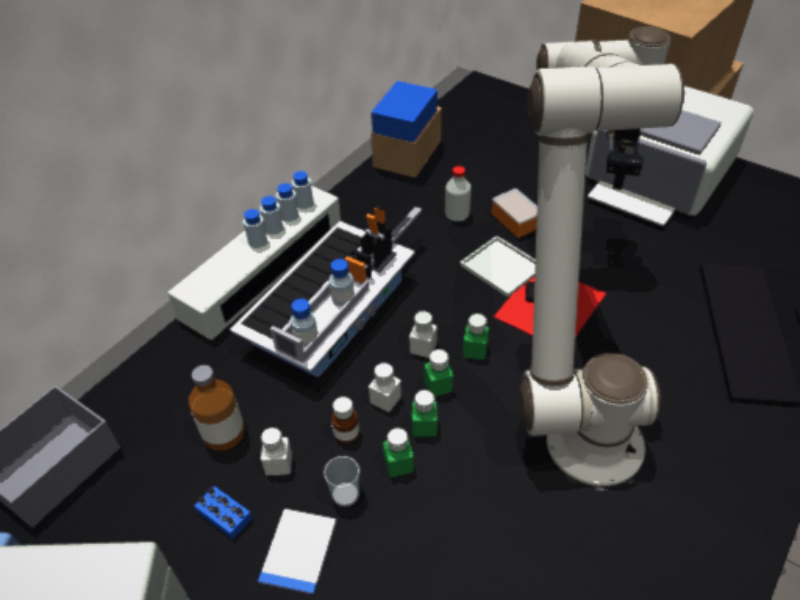

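The top view shows the samples as three white squares, at (228,297), (337,333) and (411,326), and one amber bottle at (286,327). The finished bottles are in the row at (327,238) and (392,234), with the tray at (552,333).

Things that could be mistaken for them:
- the green squares at (286,385), (332,380), (378,365) and (437,371)
- the blue-capped bottles on the rear shelf at (403–483,110)
- the big amber solvent bottle at (218,228)

The end stop is at the left, and the clamp is at the right, around (460,228).

```bash
cat > fit.py <<'E'
from h import *
from scipy.optimize import minimize
def cloud(c):
    K=c['camera_matrix'];R=np.array(c['R']);t=np.array(c['t']);z=c['range_z'].astype(float)
    v,u=np.mgrid[:384,:512]
    p=np.stack([(u-K[0,2])/K[0,0]*z,(v-K[1,2])/K[1,1]*z,z],-1)
    w=(p-t)@R; w[z==0]=np.nan
    return w
def proj(c,P):
    q=np.array(P)@np.array(c['R']).T+np.array(c['t']); q=q@c['camera_matrix'].T
    return q[:,:2]/q[:,2:]
def circ(rad,z): 
    a=np.linspace(0,2*np.pi,25)[:-1]; return [(rad*np.cos(x),rad*np.sin(x),z) for x in a]
def sil(c,x,y,yaw,z0,square,S=4):
    m=np.zeros((384*S,512*S),np.uint8); C,s=np.cos(yaw),np.sin(yaw)
    base=[(a,b,z) for a in(-26,26) for b in(-26,26) for z in(0,64)] if square else circ(27,0)+circ(27,64)
    for part in (base,circ(24,64)+circ(15,76),circ(15,75)+circ(15,83),circ(19,82)+circ(19,108)):
        P=[(x+C*a-s*b,y+s*a+C*b,z0+z) for a,b,z in part]
        h=cv2.convexHull(((proj(c,P)+.5)*S).astype(np.float32))
        cv2.fillConvexPoly(m,h.astype(np.int32),1)
    return cv2.resize(m.astype(np.float32),(512,384),interpolation=cv2.INTER_AREA)
def fit(views,x,y,z0,square):
    def cost(p):
        e=0
        for c,m in views:
            s=sil(c,p[0],p[1],p[2]/30,z0,square); e+=np.abs(s-m).sum()
        return e
    best=None
    for y0 in ([0,.26,.52,.78,1.05,1.3] if square else [0]):
        o=minimize(cost,[x,y,y0*30],method='Nelder-Mead',options=dict(initial_simplex=np.array([[x,y,y0*30],[x+8,y,y0*30],[x,y+8,y0*30],[x,y,y0*30+8]]),maxiter=90))
        if best is None or o.fun<best.fun: best=o
    return best.x[0],best.x[1],np.degrees(best.x[2]/30)%90,best.fun
E
python3 - <<'E'
from fit import *
C={n:cam(n) for n in('top','side')}
M={}
for q in ('square1','amber1','finished1'):
  for n in C:
    for d in r.regions_of(n,q):
        if d['conf']<.4: continue
        px=d['pixels']; W=cloud(C[n])[px]; z=W[:,2]; top=W[z>np.nanpercentile(z,92)-6]
        col=C[n]['frame'][px].mean(0)
        M.setdefault(n,[]).append((q,px))
        w=np.nanmedian(top,0); print(q,n,round(d['conf'],2),w.round(),'ztop',np.nanpercentile(z,97).round(),col.round(),px.sum())
        M[n][-1]+=(w,col)
for q,px,w,col in M['top']:
    if col[1]>col[0]*1.25: continue
    v=[(C['top'],px)]
    for q2,p2,w2,_ in M.get('side',[]):
        if q2==q and np.hypot(*(w2-w)[:2])<25: v.append((C['side'],p2))
    z0=90 if w[2]>150 else 0
    print(q,len(v),np.round(fit(v,w[0],w[1],z0,q=='square1'),1))
for n in C:
    W=cloud(C[n]); k=(np.abs(W[...,2]-90)<3)&(W[...,1]<400)&(W[...,1]>-400)&(W[...,0]>350)&(W[...,0]<800)
    P=W[k][:,:2].astype(np.float32); print(n,'platform',cv2.minAreaRect(P),P.shape)
    np.savez(n+'1.npz',W=W)
    for d in r.regions_of(n,'white_tray')[:1]:
        Q=W[d['pixels']]; print('tray',cv2.minAreaRect(Q[:,:2][~np.isnan(Q[:,0])].astype(np.float32)),np.nanmedian(Q,0).round())
# triangulate
for q in ['row_end','grip_back','trigger_front','pad_face']:
    for n in C:
        print(q,n,[(np.round(d['centre'],3)*[384,512],world(C[n],d['centre'][1]*512,d['centre'][0]*384,{'row_end':90,'pad_face':90}.get(q,226)).round(),round(d['conf'],2)) for d in r.pinpoint(n,q)])
E
```

```text
square1 top 0.81 [428. 155. 109.] ztop 113.0 [202. 204. 196.] 214
square1 top 0.76 [440. -14. 110.] ztop 114.0 [187. 189. 182.] 228
square1 top 0.69 [317. 167. 110.] ztop 113.0 [125. 169. 131.] 237
square1 top 0.6 [338. -72. 110.] ztop 114.0 [139. 176. 143.] 203
square1 top 0.58 [447. 272. 110.] ztop 114.0 [145. 134. 125.] 212
square1 top 0.53 [516. 409. 108.] ztop 112.0 [150. 152. 146.] 324
square1 top 0.5 [351.  61. 110.] ztop 114.0 [139. 183. 145.] 205
square1 side 0.81 [336. -70. 106.] ztop 109.0 [ 66. 103.  73.] 383
square1 side 0.8 [440.  -9. 106.] ztop 109.0 [119. 121. 116.] 440
square1 side 0.8 [308. 277. 106.] ztop 109.0 [ 79. 117.  88.] 410
square1 side 0.67 [351.  65. 106.] ztop 110.0 [ 70. 107.  78.] 427
square1 side 0.66 [316. 170. 106.] ztop 109.0 [ 76. 112.  84.] 414
square1 side 0.58 [425. 159. 105.] ztop 109.0 [130. 131. 128.] 468
square1 side 0.56 [635. -29. 157.] ztop 186.0 [113.  67.  37.] 169
square1 side 0.55 [512. 413. 106.] ztop 109.0 [139. 139. 137.] 488
square1 side 0.45 [ 647. -105.  237.] ztop 239.0 [103.  53.  18.] 56
amber1 top 0.57 [444. 272. 109.] ztop
[... 1349 characters left out ...]
array([636., -29.,  90.]), 0.25)]
grip_back top [(array([139.392, 303.616]), array([ 650., -149.,  226.]), 0.69)]
grip_back side [(array([132.48, 243.2 ]), array([ 656., -154.,  226.]), 0.6)]
trigger_front top [(array([151.296, 143.36 ]), array([614., 379., 226.]), 0.65), (array([139.008, 289.28 ]), array([ 651., -101.,  226.]), 0.41)]
trigger_front side [(array([139.776, 238.08 ]), array([ 647., -110.,  226.]), 0.53)]
pad_face top [(array([151.296, 265.728]), array([645., -27.,  90.]), 0.6)]
pad_face side [(array([352.128, 190.464]), array([323., 557.,  90.]), 0.7), (array([182.4  , 229.376]), array([631., -25.,  90.]), 0.55), (array([139.392, 235.52 ]), array([ 758., -230.,   90.]), 0.37)]
```

```bash
cat >> h.py <<'E'
def plan(wp,cur=None):
    """wp: list of (x,y,z,yawdeg,n or None); prints rows per leg in tool axes (cm, rad)"""
    s=r.observe() if cur is None else None
    p=np.array(s['position']) if s else np.array(cur[:3],float); yaw=s['tool_rot'][2] if s else np.radians(cur[3])
    for x,y,z,ya,*n in wp:
        d=np.array([x,y,z])-p; dy=(np.radians(ya)-yaw+np.pi)%(2*np.pi)-np.pi
        k=max(int(np.ceil(np.abs(d).max()/42)),int(np.ceil(abs(dy)/.14)),1); k=n[0] if n else k
        rows=[]
        for i in range(k):
            a=yaw+dy*i/k; c,sn=np.cos(a),np.sin(a); e=d/k/10
            rows.append([c*e[0]+sn*e[1], sn*e[0]-c*e[1], -e[2],0,0,-dy/k])
        print((x,y,z,ya),k); 
        for w in rows: print('   ',[float(round(v,2)) for v in w])
        p=p+d; yaw+=dy
E
python3 - <<'E'
from fit import *
for n in('top','side'):
    W=np.load(n+'1.npz')['W']
    k=(np.abs(W[...,2]-91)<5)
    o=np.array([641.6,24]);a=np.radians(3.7)
    L=(W[...,:2]-o)@np.array([[np.cos(a),-np.sin(a)],[np.sin(a),np.cos(a)]])
    k&=(L[...,0]>-90)&(L[...,0]<185)&(np.abs(L[...,1])<245)
    P=L[k];print(n,k.sum(),'x',np.percentile(P[:,0],[0.5,1,99,99.5]).round(1),'y',np.percentile(P[:,1],[.5,1,99,99.5]).round(1), cv2.minAreaRect(P.astype(np.float32)))
    # end stop & grips
    for nm,zz,yr in (('stop',(145,170),(185,230)),('tops',(215,245),(-200,-90)),('pad',(135,165),(-80,-25))):
        k=(W[...,2]>zz[0])&(W[...,2]<zz[1])&(np.abs(L[...,0])<45)&(L[...,1]>yr[0])&(L[...,1]<yr[1])
        P=L[k]; print(nm,k.sum(),P.min(0).round() if k.sum() else 0,P.max(0).round() if k.sum() else 0)
    k=(W[...,2]>150)&(W[...,1]>250)&(W[...,1]<550)&(W[...,0]>400)&(W[...,0]<700)
    print('solvent',np.nanmedian(W[k],0).round(),np.nanmin(W[k],0).round(),np.nanmax(W[k],0).round())
    print('wash',[(world(dict(np.load(n+'0.npz')),d['centre'][1]*512,d['centre'][0]*384,0).round(),round(d['conf'],2)) for d in r.pinpoint(n,'wash_bottle')],
      'solv',[(world(dict(np.load(n+'0.npz')),d['centre'][1]*512,d['centre'][0]*384,0).round(),round(d['conf'],2)) for d in r.pinpoint(n,'solvent')])
f=np.load('top0.npz')['frame']; g=f[90:270,120:400]; cv2.imwrite('pics/crop1.png',cv2.resize(g,(800,514),interpolation=cv2.INTER_CUBIC)[:,:,::-1])
plan([(638.5,26.5,300,-86.3),(638.5,26.5,175,-86.3)])
E
```

```text
top 4296 x [-62.3 -61.2 161.6 162.5] y [-218.  -216.1  204.3  206.6] ((50.36991882324219, -4.8170928955078125), (429.7875671386719, 228.04696655273438), 89.56842803955078)
stop 74 [-36. 195.] [ 43. 206.]
tops 55 [ -13. -174.] [  10. -129.]
pad 79 [-25. -80.] [ 23. -53.]
solvent [657. 412. 176.] [631. 388. 150.] [699. 446. 218.]
wash [(array([ 626., -461.,    0.]), 0.61)] solv [(array([671., 426.,   0.]), 0.58)]
side 2724 x [-63.5 -63.2 159.5 160.6] y [-210.6 -208.2  212.2  213.4] ((48.57591247558594, 0.0070343017578125), (433.1903076171875, 228.41969299316406), 89.69282531738281)
stop 99 [-42. 197.] [ 41. 211.]
tops 70 [ -16. -174.] [  13. -123.]
pad 130 [-27. -80.] [ 25. -46.]
solvent [652. 428. 177.] [631. 390. 150.] [688. 453. 213.]
wash [(array([ 650., -483.,    0.]), 0.68)] solv [(array([658., 419.,   0.]), 0.77)]
(638.5, 26.5, 300, -86.3) 15
    [-3.97, 2.61, -0.74, 0.0, 0.0, -0.08]
    [-4.17, 2.28, -0.74, 0.0, 0.0, -0.08]
    [-4.34, 1.94, -0.74, 0.0, 0.0, -0.08]
    [-4.48, 1.58, -0.74, 0.0, 0.0, -0.08]
    [-4.59, 1.21, -0.74, 0.0, 0.0, -0.08]
    [-4.68, 0.83, -0.74, 0.0, 0.0, -0.08]
    [-4.73, 0.45, -0.74, 0.0, 0.0, -0.08]
    [-4.75, 0.06, -0.74, 0.0, 0.0, -0.08]
    [-4.74, -0.33, -0.74, 0.0, 0.0, -0.08]
    [-4.7, -0.71, -0.74, 0.0, 0.0, -0.08]
    [-4.62, -1.09, -0.74, 0.0, 0.0, -0.08]
    [-4.52, -1.46, -0.74, 0.0, 0.0, -0.08]
    [-4.39, -1.82, -0.74, 0.0, 0.0, -0.08]
    [-4.22, -2.17, -0.74, 0.0, 0.0, -0.08]
    [-4.03, -2.51, -0.74, 0.0, 0.0, -0.08]
(638.5, 26.5, 175, -86.3) 3
    [0.0, -0.0, 4.17, 0.0, 0.0, -0.0]
    [0.0, -0.0, 4.17, 0.0, 0.0, -0.0]
    [0.0, -0.0, 4.17, 0.0, 0.0, -0.0]
```

View pics/crop1.png

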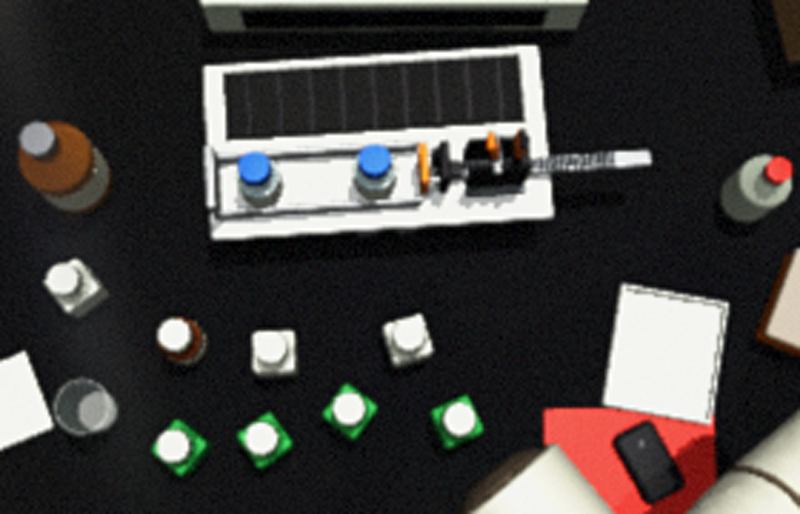

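The crop confirms the choice: three white squares and one amber, all white-capped. The green ones stay where they are, and the two blue caps stand in the row. I'll set out for finished1.

Emit:
play_rows([
  [[1,-4.0,2.6,-1.2,0,0,-0.08],[1,-4.2,2.3,-1.2,0,0,-0.08],[1,-4.3,1.9,-1.2,0,0,-0.08],[1,-4.5,1.6,-1.2,0,0,-0.08],[1,-4.6,1.2,-1.2,0,0,-0.08]],
])

```text
t: 2.6
position: [382.5, -371.1, 249.8]
tool_rot: [-3.141, 0.0, -2.324]
ft_force: [1.4, 0.4, -1.2]
width: 0.997
finger_force: 0.0
```

Emit:
play_rows([
  [[1,-4.7,0.8,-1.2,0,0,-0.08],[1,-4.7,0.5,-1.2,0,0,-0.08],[1,-4.75,0.1,-1.2,0,0,-0.08],[1,-4.7,-0.3,-1.2,0,0,-0.08],[1,-4.7,-0.7,-1,0,0,-0.08]],
])

```text
t: 3.1
position: [512.4, -172.5, 308.2]
tool_rot: [-3.14, 0.0, -1.923]
ft_force: [0.6, -0.3, 0.0]
width: 1.0
finger_force: 0.0
```

Emit:
play_rows([
  [[1,-4.6,-1.1,0,0,0,-0.08],[1,-4.5,-1.5,0,0,0,-0.08],[1,-4.4,-1.8,0,0,0,-0.08],[1,-4.2,-2.2,0,0,0,-0.08],[1,-4.0,-2.5,0,0,0,-0.08]],
])

```text
t: 3.6
position: [644.8, 23.9, 307.3]
tool_rot: [-3.141, -0.0, -1.523]
ft_force: [0.7, -0.1, 0.9]
width: 1.001
finger_force: 0.0
```

```bash
python3 - <<'E'
from h import *
s=r.observe();print(s['t'],s['position'].round(1),np.degrees(s['tool_rot']).round(1),s['joints'].round(2),s['ft_force'].round(1))
plan([(638.5,28,300,-86.3),(638.5,28,170,-86.3)])
E
```

```text
3.6 [644.8  23.9 307.3] [-180.    -0.   -87.3] [ 0.29  0.37  0.28  0.   -1.48 -0.24] [ 0.7 -0.1  0.9]
(638.5, 28, 300, -86.3) 1
    [-0.44, 0.61, 0.73, 0.0, 0.0, -0.02]
(638.5, 28, 170, -86.3) 4
    [0.0, -0.0, 3.25, 0.0, 0.0, -0.0]
    [0.0, -0.0, 3.25, 0.0, 0.0, -0.0]
    [0.0, -0.0, 3.25, 0.0, 0.0, -0.0]
    [0.0, -0.0, 3.25, 0.0, 0.0, -0.0]
```

Emit:
play_rows([
  [[1,-0.4,0.6,0.7,0,0,-0.02],[1,0,0,4,0,0,0],[1,0,0,4,0,0,0],[1,0,0,4,0,0,0],[1,0,0,1,0,0,0]],
])

```text
t: 4.1
position: [634.5, 25.5, 164.8]
tool_rot: [3.132, -0.001, -1.507]
ft_force: [-0.5, -0.5, -1.0]
width: 0.999
finger_force: 0.0
```

Emit:
play_rows([
  [[0.2,0,0,0,0,0,0],[0.2,0,0,0,0,0,0],[0.2,0,0,0,0,0,0],[0.2,0,0,0,0,0,0],[0.2,0,0,0,0,0,0]],
])

```text
t: 4.6
position: [638.4, 25.9, 171.4]
tool_rot: [-3.139, 0.0, -1.507]
ft_force: [-0.2, 0.4, -0.2]
width: 0.633
finger_force: 0.0
```

Emit:
play_rows([
  [[0.2,0,0,0,0,0,0],[0.2,0,0,0,0,0,0],[0.2,0,0,0,0,0,0],[0.2,0,0,0,0,0,0],[0.2,0,0,0,0,0,0]],
])

```text
t: 5.1
position: [637.8, 25.8, 170.0]
tool_rot: [3.141, -0.0, -1.507]
ft_force: [-0.5, -0.2, -1.6]
width: 0.225
finger_force: 0.0
```

Emit:
play_rows([
  [[0.2,0,0,-1,0,0,0],[0.2,0,0,-2,0,0,0],[0.2,0,0,-3,0,0,0],[0.2,0,0,-4,0,0,0],[0.2,0,0,-2,0,0,0]],
])

```text
t: 5.6
position: [639.2, 25.5, 295.2]
tool_rot: [-3.135, -0.0, -1.507]
ft_force: [0.4, -0.5, 1.0]
width: 0.204
finger_force: 0.0
```

```bash
python3 - <<'E'
from h import *
s=r.observe();print(s['t'],s['position'].round(1),np.degrees(s['tool_rot']).round(1),s['joints'].round(2),s['ft_force'].round(1),s['width'],s['finger_force'])
# tray centre, long axis
for n in ('top','side'):
    cam(n,n+'2')
    for d in r.regions_of(n,'white_tray')[:1]:
        from fit import cloud
        print(d['conf'])
plan([(465,-350,290,-86.3),(465,-350,92,-86.3)])
E
```

```text
5.6 [639.2  25.5 295.2] [-179.6   -0.   -86.3] [ 0.29  0.36  0.23  0.   -1.43 -0.23] [ 0.4 -0.5  1. ] 0.20355584608745111 0.0
0.58
0.97
(465, -350, 290, -86.3) 9
    [4.05, 2.18, 0.01, 0.0, 0.0, -0.0]
    [4.05, 2.18, 0.01, 0.0, 0.0, -0.0]
    [4.05, 2.18, 0.01, 0.0, 0.0, -0.0]
    [4.05, 2.18, 0.01, 0.0, 0.0, -0.0]
    [4.05, 2.18, 0.01, 0.0, 0.0, -0.0]
    [4.05, 2.18, 0.01, 0.0, 0.0, -0.0]
    [4.05, 2.18, 0.01, 0.0, 0.0, -0.0]
    [4.04, 2.18, 0.01, 0.0, 0.0, -0.0]
    [4.04, 2.18, 0.01, 0.0, 0.0, -0.0]
(465, -350, 92, -86.3) 5
    [0.0, -0.0, 3.96, 0.0, 0.0, -0.0]
    [0.0, -0.0, 3.96, 0.0, 0.0, -0.0]
    [0.0, -0.0, 3.96, 0.0, 0.0, -0.0]
    [0.0, -0.0, 3.96, 0.0, 0.0, -0.0]
    [0.0, -0.0, 3.96, 0.0, 0.0, -0.0]
```

```bash
python3 - <<'E'
from fit import *
a=cv2.imread('pics/top2.png')[90:270,120:400];b=cv2.imread('pics/side2.png')[120:300,130:410]
cv2.imwrite('pics/m2.png',np.vstack([cv2.resize(a,(460,296)),cv2.resize(b,(460,296))]))
for n in ('top','side'):
    c=cam(n); W=cloud(c)
    for d in r.regions_of(n,'finished1'):
        Q=W[d['pixels']];z=Q[:,2]; print(n,round(d['conf'],2),np.nanmedian(Q[z>np.nanpercentile(z,92)-6],0).round(1),d['pixels'].sum())
E
```

```text
top 0.42 [643.6  25.5 198.7] 35
top 0.18 [ 422.9 -353.4   10.3] 1663
side 0.78 [637.5  28.6 195.6] 368
side 0.76 [627.9 172.4 195.8] 358
```

View pics/m2.png

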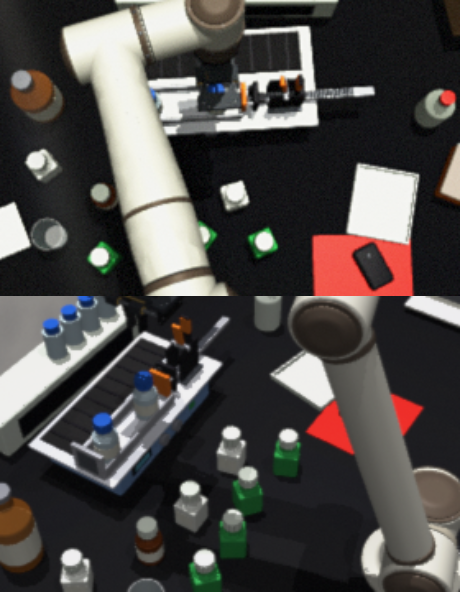

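```bash
python3 - <<'E'
from fit import *
s=r.observe();p=s['position']
o=[]
for n in('top','side'):
    c=cam(n); f=c['frame'][:,:,::-1].copy(); q=proj(c,[p,p+[40,0,0],p+[0,40,0],p+[0,0,70]])
    print(n,q.round(1).tolist(), world(c,q[0,0],q[0,1]).round())
    S=6; u,v=q[0].astype(int); g=cv2.resize(f[v-48:v+48,u-60:u+60],None,fx=S,fy=S,interpolation=cv2.INTER_CUBIC)
    for k,col in zip(q[1:],((0,0,255),(0,255,0),(255,0,0))):
        cv2.line(g,tuple(((q[0]-[u-60,v-48])*S).astype(int).tolist()),tuple(((k-[u-60,v-48])*S).astype(int).tolist()),col,1)
    o.append(cv2.resize(g,(400,320)))
cv2.imwrite('pics/m3.png',np.hstack(o))
E
```

```text
top [[250.8, 138.3], [250.7, 126.1], [238.2, 138.4], [250.8, 131.8]] [601.  26. 416.]
side [[215.1, 148.6], [205.7, 144.2], [207.4, 155.4], [213.1, 132.2]] [ 796. -145.   85.]
```

View pics/m3.png

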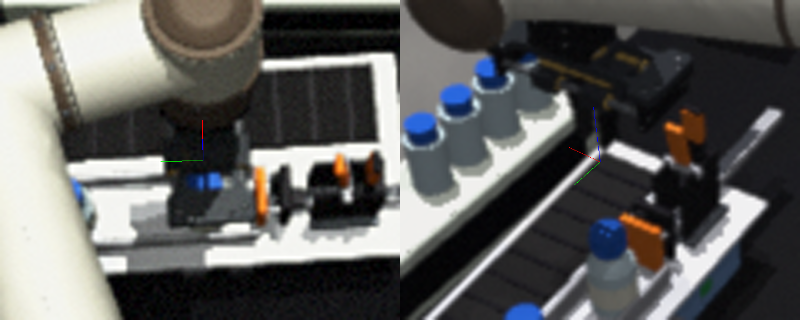

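```bash
python3 - <<'E'
from fit import *
for n in('top','side'):
    c=cam(n);W=cloud(c)
    k=(abs(W[...,0]-639)<120)&(abs(W[...,1]-26)<70)&(W[...,2]>212)&(W[...,2]<400)
    P=W[k]; P=P[np.argsort(P[:,2])]; print(n,len(P));
    for lo in range(210,400,15):
        Q=P[(P[:,2]>=lo)&(P[:,2]<lo+15)]
        if len(Q): print(lo,len(Q),Q.min(0).round(),Q.max(0).round())
s=r.observe();print(s['position'],s['width'],s['joints'])
E
```

```text
top 6
390 6 [595.  11. 396.] [599.  57. 400.]
side 219
315 22 [619.  11. 321.] [654.  39. 329.]
330 43 [619.  15. 330.] [657.  41. 344.]
345 39 [616.  18. 345.] [657.  40. 360.]
360 25 [613.  22. 361.] [662.  42. 374.]
375 8 [602.  20. 375.] [662.  39. 389.]
390 82 [549. -18. 390.] [723.  70. 400.]
[637.6930683   25.77826446 289.44046785] 0.20165586599564944 [ 2.93460574e-01  3.63149061e-01  2.22212292e-01 -3.83600393e-05
 -1.43101541e+00 -2.29454578e-01]
```

The side depth shows the fingertips at z≈321 while the TCP reads 289, and the gripper body sits equally high. The tip is therefore about 31 mm higher than it reads, and the fingers closed just above the cap. I'll go lower and check the tip height by camera.

Emit:
play_rows([
  [[0.7,-0.25,0,4,0,0,0],[0.7,0,0,3,0,0,0],[0.7,0,0,0,0,0,0],[0.7,0,0,0,0,0,0],[0.7,0,0,0,0,0,0]],
])

```text
t: 6.7
position: [639.1, 28.3, 222.5]
tool_rot: [-3.137, -0.0, -1.506]
ft_force: [0.2, 0.5, 1.3]
width: 0.572
finger_force: 0.0
```

Emit:
play_rows([
  [[0.7,0,0,0,0,0,0],[0.7,0,0,2,0,0,0],[0.7,0,0,2,0,0,0],[0.7,0,0,1,0,0,0],[0.7,0,0,0,0,0,0]],
])

```text
t: 7.2
position: [637.2, 28.2, 169.3]
tool_rot: [3.14, -0.0, -1.507]
ft_force: [-0.2, 0.1, -0.5]
width: 0.701
finger_force: 0.0
```

```bash
cat >> fit.py <<'E'
def tip():
    s=r.observe();p=s['position'];c=cam('side');W=cloud(c)
    k=(abs(W[...,0]-p[0])<60)&(abs(W[...,1]-p[1])<40)
    for lo in range(int(p[2])-10,int(p[2])+130,10):
        Q=W[k&(W[...,2]>=lo)&(W[...,2]<lo+10)]
        if len(Q): print(lo,len(Q),Q.min(0).round(),Q.max(0).round())
    print(s['t'],p.round(1),s['width'],s['ft_force'].round(1))
E
python3 -c "
from fit import *
tip()"
```

```text
159 29 [615.  19. 159.] [649.  51. 168.]
169 18 [620.  23. 170.] [649.  47. 179.]
179 20 [618.  23. 179.] [646.  48. 189.]
189 74 [601.   7. 189.] [672.  50. 199.]
199 24 [596.  18. 199.] [674.  43. 208.]
209 21 [596.  18. 209.] [677.  44. 219.]
219 25 [595.  17. 219.] [677.  45. 229.]
229 22 [594.  20. 229.] [678.  44. 239.]
239 20 [591.  19. 239.] [680.  45. 249.]
249 11 [665.  20. 251.] [680.  46. 257.]
259 3 [672.  29. 263.] [673.  35. 266.]
269 12 [583.  33. 271.] [676.  66. 278.]
279 71 [578.  -2. 279.] [690.  68. 289.]
289 103 [578.   6. 289.] [696.  67. 299.]
7.2 [637.2  28.2 169.3] 0.7005301851530387 [-0.2  0.1 -0.5]
```

Emit:
play_rows([
  [[0.7,0,0,1.4,0,0,0],[0.7,0,0,1.4,0,0,0],[0.3,0,0,0,0,0,0],[0.2,0,0,0,0,0,0],[0.2,0,0,0,0,0,0]],
])

```text
t: 7.75
position: [638.7, 28.4, 143.7]
tool_rot: [-3.139, 0.0, -1.507]
ft_force: [0.7, 0.3, -0.3]
width: 0.514
finger_force: 0.0
```

Emit:
play_rows([
  [[0.2,0,0,0,0,0,0],[0.2,0,0,0,0,0,0],[0.2,0,0,0,0,0,0]],
])

```text
t: 8.05
position: [638.7, 28.4, 143.4]
tool_rot: [-3.139, -0.0, -1.507]
ft_force: [1.3, -0.4, 3.5]
width: 0.426
finger_force: 30.0
```

Emit:
play_rows([
  [[0.2,0,0,-1,0,0,0],[0.2,0,0,-2,0,0,0],[0.2,0,0,-3,0,0,0],[0.2,0,0,-4,0,0,0],[0.2,0,0,-3,0,0,0]],
])

```text
t: 8.55
position: [637.3, 28.2, 273.9]
tool_rot: [3.141, -0.0, -1.507]
ft_force: [0.8, 0.1, -1.5]
width: 0.432
finger_force: 30.0
```

```bash
python3 -c "
from fit import *
tip()
plan([(475,-345,270,-86.3),(475,-345,55,-86.3)])"
```

```text
263 39 [609.  10. 263.] [654.  56. 273.]
273 51 [607.   7. 274.] [658.  56. 283.]
283 60 [611.   8. 283.] [656.  51. 293.]
293 13 [620.  29. 293.] [638.  45. 302.]
303 31 [608.  15. 304.] [669.  47. 313.]
313 46 [606.  16. 313.] [667.  50. 323.]
323 76 [605.  14. 323.] [662.  47. 333.]
333 29 [606.  18. 333.] [670.  44. 343.]
343 28 [604.  23. 343.] [666.  44. 353.]
353 15 [605.  19. 353.] [673.  45. 363.]
363 7 [661.  19. 363.] [664.  42. 370.]
373 14 [584.  30. 373.] [683.  68. 383.]
383 77 [578.   2. 383.] [697.  68. 393.]
393 158 [583.  -0. 393.] [695.  68. 403.]
8.55 [637.3  28.2 273.9] 0.4319355003355236 [ 0.8  0.1 -1.5]
(475, -345, 270, -86.3) 9
    [4.02, 2.09, 0.11, 0.0, 0.0, -0.0]
    [4.02, 2.09, 0.11, 0.0, 0.0, -0.0]
    [4.02, 2.09, 0.11, 0.0, 0.0, -0.0]
    [4.02, 2.1, 0.11, 0.0, 0.0, -0.0]
    [4.02, 2.1, 0.11, 0.0, 0.0, -0.0]
    [4.02, 2.1, 0.11, 0.0, 0.0, -0.0]
    [4.02, 2.1, 0.11, 0.0, 0.0, -0.0]
    [4.02, 2.1, 0.11, 0.0, 0.0, -0.0]
    [4.02, 2.1, 0.11, 0.0, 0.0, -0.0]
(475, -345, 55, -86.3) 6
    [0.0, -0.0, 3.58, 0.0, 0.0, -0.0]
    [0.0, -0.0, 3.58, 0.0, 0.0, -0.0]
    [0.0, -0.0, 3.58, 0.0, 0.0, -0.0]
    [0.0, -0.0, 3.58, 0.0, 0.0, -0.0]
    [0.0, -0.0, 3.58, 0.0, 0.0, -0.0]
    [0.0, -0.0, 3.58, 0.0, 0.0, -0.0]
```

Emit:
play_rows([
  [[0.2,2,1.1,0,0,0,0],[0.2,4,2.1,0,0,0,0],[0.2,4.2,2.2,0,0,0,0],[0.2,4.2,2.2,0,0,0,0],[0.2,4.2,2.2,0,0,0,0]],
])

```text
t: 9.1
position: [549.3, -165.0, 270.7]
tool_rot: [3.138, 0.001, -1.507]
ft_force: [1.6, -1.3, -2.7]
width: 0.429
finger_force: 30.0
```

Emit:
play_rows([
  [[0.2,4.2,2.2,0,0,0,0],[0.2,4.2,2.2,0,0,0,0],[0.2,4.2,2.2,0,0,0,0],[0.2,4.2,2.2,0,0,0,0],[0.2,2.2,1.1,0,0,0,0]],
])

```text
t: 9.6
position: [461.8, -361.8, 270.6]
tool_rot: [3.138, 0.002, -1.51]
ft_force: [0.6, -0.2, -2.6]
width: 0.431
finger_force: 30.0
```

Emit:
play_rows([
  [[0.2,0,0,3,0,0,0],[0.2,0,0,4.5,0,0,0],[0.2,0,0,4.5,0,0,0],[0.2,0,0,4.5,0,0,0],[0.2,0,0,2,0,0,0]],
])

```text
t: 10.1
position: [460.1, -357.3, 81.1]
tool_rot: [3.132, 0.007, -1.509]
ft_force: [-0.5, -0.0, -2.5]
width: 0.429
finger_force: 30.0
```

Emit:
play_rows([
  [[0.2,0,0,1,0,0,0],[0.2,0,0,0.5,0,0,0],[0.2,0,0,0,0,0,0]],
])

```text
t: 10.4
position: [465.2, -359.7, 72.3]
tool_rot: [-3.141, -0.0, -1.507]
ft_force: [-0.5, 0.0, -2.6]
width: 0.432
finger_force: 30.0
```

```bash
python3 -c "
from fit import *
tip()
plan([(465,-360,56.5,-86.3)])
c=cam('top','top4');"
```

```text
62 28 [ 438. -367.   62.] [ 483. -331.   72.]
72 41 [ 438. -380.   73.] [ 488. -329.   82.]
82 38 [ 440. -367.   82.] [ 481. -332.   91.]
92 14 [ 447. -358.   93.] [ 481. -335.  101.]
102 25 [ 437. -357.  102.] [ 491. -340.  112.]
112 25 [ 437. -359.  114.] [ 492. -339.  122.]
122 62 [ 441. -378.  122.] [ 492. -339.  131.]
132 14 [ 439. -367.  132.] [ 493. -342.  142.]
142 9 [ 440. -360.  142.] [ 499. -342.  151.]
152 11 [ 484. -357.  153.] [ 500. -342.  162.]
162 5 [ 487. -362.  163.] [ 491. -341.  172.]
172 6 [ 436. -358.  176.] [ 503. -323.  180.]
182 28 [ 434. -349.  183.] [ 523. -320.  191.]
192 46 [ 438. -344.  192.] [ 520. -320.  202.]
10.4 [ 465.2 -359.7   72.3] 0.4319958563662808 [-0.5  0.  -2.6]
(465, -360, 56.5, -86.3) 1
    [-0.0, 0.08, 1.66, 0.0, 0.0, -0.0]
```

Emit:
play_rows([
  [[0.2,0,0,1,0,0,0],[0.2,0,0,0.5,0,0,0],[0.2,0,0,0,0,0,0]],
])

```text
t: 10.8
position: [465.4, -359.6, 57.2]
tool_rot: [-3.141, -0.0, -1.506]
ft_force: [-0.1, 0.1, 0.1]
width: 0.432
finger_force: 30.2
```

Emit:
play_rows([
  [[0.7,0,0,0,0,0,0],[0.7,0,0,0,0,0,0],[0.7,0,0,0,0,0,0],[0.7,0,0,0,0,0,0],[0.7,0,0,-1,0,0,0]],
])

```text
t: 11.3
position: [464.1, -359.0, 66.1]
tool_rot: [3.139, 0.002, -1.507]
ft_force: [0.7, -0.1, 0.5]
width: 0.691
finger_force: 0.0
```

Emit:
play_rows([
  [[0.7,0,0,-3,0,0,0],[0.7,0,0,-5,0,0,0],[0.7,0,0,-5,0,0,0],[0.7,0,0,-5,0,0,0],[0.7,0,0,-2,0,0,0]],
])

```text
t: 11.8
position: [466.8, -361.0, 274.6]
tool_rot: [-3.132, -0.007, -1.506]
ft_force: [1.2, -0.2, -0.3]
width: 0.703
finger_force: 0.0
```

```bash
python3 -c "
from fit import *
s=r.observe();print(s['t'],s['position'].round(1),s['ft_force'].round(1))
for n in ('top','side'):
    c=cam(n); W=cloud(c)
    for d in r.regions_of(n,'finished1'):
        Q=W[d['pixels']];z=Q[:,2]; print(n,round(d['conf'],2),np.nanmedian(Q[z>np.nanpercentile(z,92)-6],0).round(1),d['pixels'].sum())
plan([(629,171,265,-86.3)])"
```

```text
11.8 [ 466.8 -361.   274.6] [ 1.2 -0.2 -0.3]
top 0.61 [ 464.  -358.5  113.8] 248
top 0.53 [631.  166.3 198.4] 247
side 0.84 [ 463.1 -353.8  109.5] 269
side 0.59 [628.4 172.1 195.4] 407
(629, 171, 265, -86.3) 13
    [-3.99, -1.52, 0.02, 0.0, 0.0, -0.0]
    [-3.99, -1.52, 0.02, 0.0, 0.0, -0.0]
    [-3.99, -1.52, 0.02, 0.0, 0.0, -0.0]
    [-3.99, -1.52, 0.02, 0.0, 0.0, -0.0]
    [-3.99, -1.52, 0.02, 0.0, 0.0, -0.0]
    [-3.99, -1.52, 0.02, 0.0, 0.0, -0.0]
    [-3.99, -1.52, 0.02, 0.0, 0.0, -0.0]
    [-3.99, -1.52, 0.02, 0.0, 0.0, -0.0]
    [-3.99, -1.52, 0.02, 0.0, 0.0, -0.0]
    [-3.99, -1.52, 0.02, 0.0, 0.0, -0.0]
    [-3.99, -1.52, 0.02, 0.0, 0.0, -0.0]
    [-3.99, -1.52, 0.02, 0.0, 0.0, -0.0]
    [-3.99, -1.52, 0.02, 0.0, 0.0, -0.0]
```

Emit:
play_rows([
  [[0.7,-2,-0.8,0,0,0,0],[0.7,-4.2,-1.6,0,0,0,0],[0.7,-4.6,-1.8,0,0,0,0],[0.7,-4.6,-1.8,0,0,0,0],[0.7,-4.6,-1.8,0,0,0,0]],
])

```text
t: 12.5
position: [529.3, -153.1, 265.1]
tool_rot: [3.138, 0.001, -1.507]
ft_force: [0.7, -0.0, 0.1]
width: 0.698
finger_force: 0.0
```

Emit:
play_rows([
  [[0.7,-4.6,-1.7,0,0,0,0],[0.7,-4.6,-1.7,0,0,0,0],[0.7,-4.6,-1.7,0,0,0,0],[0.7,-4.6,-1.8,0,0,0,0],[0.7,-4.6,-1.8,0,0,0,0]],
])

```text
t: 13.0
position: [601.5, 81.9, 265.1]
tool_rot: [3.138, -0.001, -1.507]
ft_force: [1.0, -0.3, -0.4]
width: 0.703
finger_force: 0.0
```

Emit:
play_rows([
  [[0.7,-4.6,-1.8,0,0,0,0],[0.7,-4.1,-1.5,0,0,0,0],[0.7,0,0,2,0,0,0],[0.7,0,0,2,0,0,0],[0.7,0,0,0,0,0,0]],
])

```text
t: 13.5
position: [626.8, 168.7, 221.2]
tool_rot: [3.131, -0.003, -1.506]
ft_force: [-0.1, 0.6, -0.9]
width: 0.698
finger_force: 0.0
```

```bash
python3 -c "
from fit import *
s=r.observe();print(s['t'],s['position'].round(1),s['ft_force'].round(1))
plan([(629.5,168.5,142.5,-86.3)])"
```

```text
13.5 [626.8 168.7 221.2] [-0.1  0.6 -0.9]
(629.5, 168.5, 142.5, -86.3) 2
    [0.02, -0.14, 3.93, 0.0, 0.0, -0.0]
    [0.02, -0.14, 3.93, 0.0, 0.0, -0.0]
```

Emit:
play_rows([
  [[0.7,0,0,4,0,0,0],[0.7,0,0,3,0,0,0],[0.7,0,0,1.2,0,0,0],[0.7,0,0,0,0,0,0],[0.2,0,0,0,0,0,0]],
])

```text
t: 14.0
position: [630.8, 169.1, 146.6]
tool_rot: [-3.139, 0.0, -1.507]
ft_force: [0.0, 0.8, 0.2]
width: 0.664
finger_force: 0.0
```

Emit:
play_rows([
  [[0.2,0,0,0,0,0,0],[0.2,0,0,0,0,0,0],[0.2,0,0,0,0,0,0],[0.2,0,0,0,0,0,0],[0.2,0,0,0,0,0,0]],
])

```text
t: 14.5
position: [630.5, 169.3, 146.3]
tool_rot: [-3.139, 0.0, -1.506]
ft_force: [0.3, 0.4, 4.3]
width: 0.426
finger_force: 30.0
```

Emit:
play_rows([
  [[0.2,0,0,-1,0,0,0],[0.2,0,0,-2,0,0,0],[0.2,0,0,-3,0,0,0],[0.2,0,0,-4,0,0,0],[0.2,0,0,-3,0,0,0]],
])

```text
t: 15.0
position: [629.3, 169.0, 276.7]
tool_rot: [3.141, -0.0, -1.507]
ft_force: [0.4, 0.9, -2.7]
width: 0.428
finger_force: 30.0
```

```bash
python3 -c "
from fit import *
s=r.observe();print(s['t'],s['position'].round(1),s['ft_force'].round(1),s['width'])
plan([(391,-345,272,-86.3)])"
```

```text
15.0 [629.3 169.  276.7] [ 0.4  0.9 -2.7] 0.42755880308345906
(391, -345, 272, -86.3) 13
    [3.83, 2.08, 0.04, 0.0, 0.0, -0.0]
    [3.83, 2.08, 0.04, 0.0, 0.0, -0.0]
    [3.83, 2.08, 0.04, 0.0, 0.0, -0.0]
    [3.83, 2.08, 0.04, 0.0, 0.0, -0.0]
    [3.83, 2.08, 0.04, 0.0, 0.0, -0.0]
    [3.83, 2.08, 0.04, 0.0, 0.0, -0.0]
    [3.83, 2.08, 0.04, 0.0, 0.0, -0.0]
    [3.83, 2.08, 0.04, 0.0, 0.0, -0.0]
    [3.83, 2.08, 0.04, 0.0, 0.0, -0.0]
    [3.83, 2.08, 0.04, 0.0, 0.0, -0.0]
    [3.83, 2.08, 0.04, 0.0, 0.0, -0.0]
    [3.83, 2.08, 0.04, 0.0, 0.0, -0.0]
    [3.83, 2.08, 0.04, 0.0, 0.0, -0.0]
```

Emit:
play_rows([
  [[0.2,2,1.1,0,0,0,0],[0.2,4,2.1,0,0,0,0],[0.2,4.2,2.3,0,0,0,0],[0.2,4.2,2.3,0,0,0,0],[0.2,4.2,2.3,0,0,0,0]],
])

```text
t: 15.5
position: [538.7, -24.3, 274.3]
tool_rot: [3.139, 0.0, -1.506]
ft_force: [0.3, -0.5, -1.1]
width: 0.425
finger_force: 30.0
```

Emit:
play_rows([
  [[0.2,4.2,2.3,0,0,0,0],[0.2,4.2,2.3,0,0,0,0],[0.2,4.2,2.3,0,0,0,0],[0.2,4.2,2.3,0,0,0,0],[0.2,4.2,2.3,0,0,0,0]],
])

```text
t: 16.0
position: [437.4, -240.9, 274.6]
tool_rot: [3.14, 0.001, -1.507]
ft_force: [1.1, -0.9, -3.5]
width: 0.423
finger_force: 30.0
```

Emit:
play_rows([
  [[0.2,4.2,2.3,0,0,0,0],[0.2,4,2.1,0,0,0,0],[0.2,2,1,0,0,0,0],[0.2,0,0,4,0,0,0],[0.2,0,0,4.5,0,0,0]],
])

```text
t: 16.5
position: [392.0, -346.1, 190.1]
tool_rot: [-3.138, -0.001, -1.509]
ft_force: [0.2, -0.8, -3.9]
width: 0.426
finger_force: 30.0
```

Emit:
play_rows([
  [[0.2,0,0,4.5,0,0,0],[0.2,0,0,4,0,0,0],[0.2,0,0,2,0,0,0],[0.2,0,0,0.5,0,0,0],[0.2,0,0,0,0,0,0]],
])

```text
t: 17.0
position: [391.6, -345.0, 79.6]
tool_rot: [3.14, 0.001, -1.507]
ft_force: [0.1, -0.1, -2.8]
width: 0.428
finger_force: 30.0
```

```bash
python3 -c "
from fit import *
s=r.observe();print(s['t'],s['position'].round(1),s['ft_force'].round(1),s['width'])
plan([(391,-345,61,-86.3)])"
```

```text
17.0 [ 391.6 -345.    79.6] [ 0.1 -0.1 -2.8] 0.42811026794029283
(391, -345, 61, -86.3) 1
    [-0.0, 0.06, 1.86, 0.0, 0.0, -0.0]
```

Emit:
play_rows([
  [[0.2,0,0,1.3,0,0,0],[0.2,0,0,0.5,0,0,0],[0.2,0,0,0,0,0,0],[0.7,0,0,0,0,0,0],[0.7,0,0,0,0,0,0]],
])

```text
t: 17.5
position: [393.2, -345.9, 63.6]
tool_rot: [-3.139, -0.002, -1.506]
ft_force: [-0.5, -0.1, 0.1]
width: 0.535
finger_force: 0.0
```

Emit:
play_rows([
  [[0.7,0,0,0,0,0,0],[0.7,0,0,0,0,0,0],[0.7,0,0,-1,0,0,0],[0.7,0,0,-3,0,0,0],[0.7,0,0,-4,0,0,0]],
])

```text
t: 18.0
position: [390.8, -344.6, 142.1]
tool_rot: [3.138, 0.002, -1.507]
ft_force: [1.1, -0.4, 0.5]
width: 0.699
finger_force: 0.0
```

Emit:
play_rows([
  [[0.7,0,0,-4,0,0,0],[0.7,0,0,-3,0,0,0],[0.7,0,0,0,0,0,0]],
])

```text
t: 18.3
position: [394.7, -347.0, 218.3]
tool_rot: [-3.132, -0.007, -1.506]
ft_force: [0.1, -0.0, -0.2]
width: 0.698
finger_force: 0.0
```

```bash
cat >> fit.py <<'E'
def find(qs,views=('top','side'),minc=.3):
    C={n:cam(n) for n in views}; D=[]
    for q in qs:
        for n in C:
            W=cloud(C[n])
            for d in r.regions_of(n,q):
                px=d['pixels']
                if d['conf']<minc: continue
                Q=W[px];z=Q[:,2];w=np.nanmedian(Q[z>np.nanpercentile(z,92)-6],0);col=C[n]['frame'][px].mean(0)
                if col[1]>col[0]*1.2 and q!='finished1': continue
                D.append((q,n,px,w,d['conf']))
    used=set()
    for i,(q,n,px,w,cf) in enumerate(D):
        if i in used: continue
        v=[(C[n],px)]
        for j in range(i+1,len(D)):
            e=D[j]
            if e[0]==q and e[1]!=n and np.hypot(*(e[3]-w)[:2])<20: v.append((C[e[1]],e[2]));used.add(j);break
        z0=90 if w[2]>150 else 0
        print(q,n,len(v),round(cf,2),'ztop',w[2].round(),np.round(fit(v,w[0],w[1],z0,q[0]=='s'),1))
E
python3 -c "
from fit import *
s=r.observe();print(s['t'],s['position'].round(1),s['ft_force'].round(1),s['width'])
find(['square1','amber1','finished1'])
cam('side','side5');cam('top','top5')
plan([(441.5,-14.1,185,-76.2)])"
```

```text
18.3 [ 394.7 -347.   218.3] [ 0.1 -0.  -0.2] 0.6976096298420361
square1 top 2 0.64 ztop 109.0 [444.  -12.7  26.1 119.9]
square1 top 2 0.6 ztop 109.0 [429.5 155.1  17.2 123.4]
square1 top 2 0.55 ztop 109.0 [516.3 412.1  38.3  97.4]
square1 top 1 0.34 ztop 151.0 [ 617.5 -445.5   53.4   63.6]
amber1 top 2 0.79 ztop 109.0 [447.2 273.8  86.9  63.1]
finished1 top 2 0.63 ztop 77.0 [ 469.2 -363.3   84.6  224.8]
finished1 top 2 0.49 ztop 113.0 [ 395.3 -350.3   14.6   62.2]
finished1 side 1 0.45 ztop 146.0 [ 639.1 -469.8   12.4  137.2]
(441.5, -14.1, 185, -76.2) 8
    [-4.09, -0.88, 0.33, 0.0, 0.0, -0.02]
    [-4.07, -0.97, 0.33, 0.0, 0.0, -0.02]
    [-4.05, -1.06, 0.33, 0.0, 0.0, -0.02]
    [-4.02, -1.15, 0.33, 0.0, 0.0, -0.02]
    [-3.99, -1.24, 0.33, 0.0, 0.0, -0.02]
    [-3.97, -1.33, 0.33, 0.0, 0.0, -0.02]
    [-3.94, -1.42, 0.33, 0.0, 0.0, -0.02]
    [-3.9, -1.5, 0.33, 0.0, 0.0, -0.02]
```

Emit:
play_rows([
  [[0.7,-3.6,-0.8,0.3,0,0,-0.03],[0.7,-4.1,-1.0,0.3,0,0,-0.03],[0.7,-4.1,-1.1,0.3,0,0,-0.03],[0.7,-4.1,-1.2,0.3,0,0,-0.03],[0.7,-4.1,-1.3,0.3,0,0,-0.03]],
])

```text
t: 19.3
position: [420.5, -138.4, 196.9]
tool_rot: [3.142, -0.0, -1.356]
ft_force: [1.6, 0.6, 0.5]
width: 0.701
finger_force: 0.0
```

Emit:
play_rows([
  [[0.7,-4.1,-1.4,0.3,0,0,-0.03],[0.7,-4.1,-1.5,0.3,0,0,0],[0.7,-4,-1.5,0.3,0,0,0],[0.7,0,0,3,0,0,0],[0.7,0,0,0,0,0,0]],
])

```text
t: 19.8
position: [432.2, -10.4, 155.0]
tool_rot: [3.134, 0.001, -1.325]
ft_force: [-0.8, -0.1, -1.5]
width: 0.702
finger_force: 0.0
```

```bash
python3 -c "
from fit import *
s=r.observe();print(s['t'],s['position'].round(1),s['ft_force'].round(1),s['width'])
find(['square1'],('side',))
plan([(442.5,-13.7,54,-76.2)])
a=cv2.imread('pics/side5.png')
cv2.imwrite('pics/m5.png',cv2.resize(a[140:340,150:400],(750,600)))"
```

```text
19.8 [432.2 -10.4 155. ] [-0.8 -0.1 -1.5] 0.7016761000076197
square1 side 1 0.91 ztop 106.0 [515.1 411.3  40.1  33.9]
square1 side 1 0.78 ztop 106.0 [442.  -11.4  22.6  35.5]
square1 side 1 0.57 ztop 158.0 [ 580.2  214.6    7.  5012.4]
square1 side 1 0.56 ztop 106.0 [427.  156.7  21.3  78.8]
square1 side 1 0.38 ztop 155.0 [644.4 -35.9  41.2 261.3]
(442.5, -13.7, 54, -76.2) 3
    [0.14, -0.23, 3.47, 0.0, 0.0, 0.0]
    [0.14, -0.23, 3.47, 0.0, 0.0, 0.0]
    [0.14, -0.23, 3.47, 0.0, 0.0, 0.0]
```

View pics/m5.png

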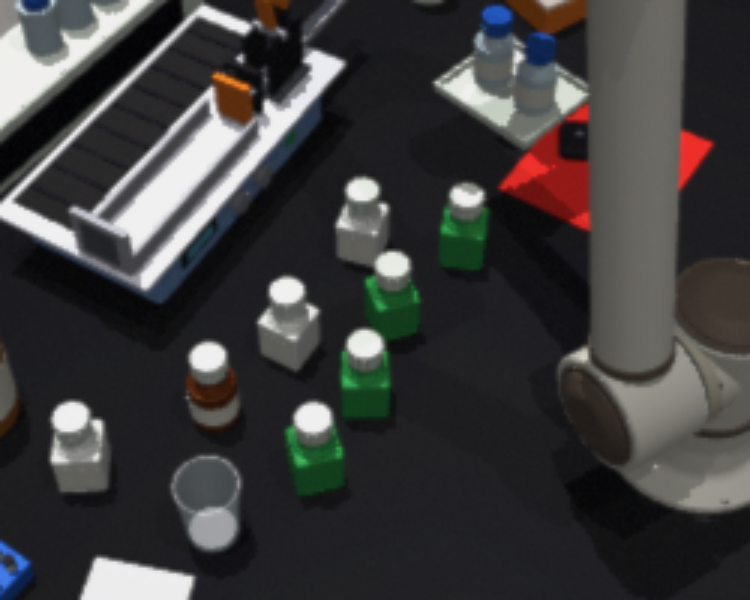

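The finished bottles stand in the tray at (493,45) and (537,70). The row is empty, and all four samples are upright. Next is the square by the clamp side.

Emit:
play_rows([
  [[0.7,0,0,0,0,0,-0.1],[0.7,0,0,0,0,0,0],[0.7,0,0,0,0,0,0]],
])

```text
t: 20.2
position: [435.6, -11.7, 158.9]
tool_rot: [-3.14, -0.0, -1.23]
ft_force: [0.9, 0.2, 0.3]
width: 0.703
finger_force: 0.0
```

```bash
python3 -c "
from fit import *
s=r.observe();print(s['t'],s['position'].round(1),np.degrees(s['tool_rot']).round(1))
plan([(442.3,-14,54,-70)])"
```

```text
20.2 [435.6 -11.7 158.9] [-179.9   -0.   -70.5]
(442.3, -14, 54, -70) 3
    [0.15, -0.19, 3.5, 0.0, 0.0, -0.0]
    [0.15, -0.19, 3.5, 0.0, 0.0, -0.0]
    [0.15, -0.18, 3.5, 0.0, 0.0, -0.0]
```

Emit:
play_rows([
  [[0.7,0.2,-0.2,3.5,0,0,0],[0.7,0.2,-0.2,3.5,0,0,0],[0.7,0,-0.2,2.8,0,0,0],[0.7,0,0,0.5,0,0,0],[0.2,0,0,0,0,0,0]],
])

```text
t: 20.7
position: [442.1, -13.2, 55.1]
tool_rot: [3.14, -0.0, -1.228]
ft_force: [-0.2, 0.7, 0.6]
width: 0.66
finger_force: 0.0
```

Emit:
play_rows([
  [[0.2,0,0,0,0,0,0],[0.2,0,0,0,0,0,0],[0.2,0,0,0,0,0,0],[0.2,0,0,0,0,0,0],[0.2,0,0,0,0,0,0]],
])

```text
t: 21.2
position: [442.8, -12.6, 56.3]
tool_rot: [-3.14, -0.0, -1.226]
ft_force: [-1.8, 0.4, 6.0]
width: 0.423
finger_force: 30.0
```

```bash
python3 -c "
from fit import *
s=r.observe();p=s['position'];print(s['t'],p.round(1),np.degrees(s['tool_rot']).round(1),s['width'],s['finger_force'])
plan([(p[0],p[1],p[2]+215,np.degrees(s['tool_rot'][2])),(630.6,189.7,p[2]+215,-86.7)])"
```

```text
21.2 [442.8 -12.6  56.3] [-179.9   -0.   -70.3] 0.42329883333622326 30.001388490200043
(np.float64(442.7519120269716), np.float64(-12.624800977071086), np.float64(271.2630483156815), np.float64(-70.2625519792942)) 6
    [0.0, -0.0, -3.58, 0.0, 0.0, -0.0]
    [0.0, -0.0, -3.58, 0.0, 0.0, -0.0]
    [0.0, -0.0, -3.58, 0.0, 0.0, -0.0]
    [0.0, -0.0, -3.58, 0.0, 0.0, -0.0]
    [0.0, -0.0, -3.58, 0.0, 0.0, -0.0]
    [0.0, -0.0, -3.58, 0.0, 0.0, -0.0]
(630.6, 189.7, np.float64(271.2630483156815), -86.7) 5
    [-2.54, -4.9, -0.0, 0.0, 0.0, 0.06]
    [-2.82, -4.75, -0.0, 0.0, 0.0, 0.06]
    [-3.08, -4.58, -0.0, 0.0, 0.0, 0.06]
    [-3.34, -4.4, -0.0, 0.0, 0.0, 0.06]
    [-3.59, -4.2, -0.0, 0.0, 0.0, 0.06]
```

Emit:
play_rows([
  [[0.2,0,0,-1.5,0,0,0],[0.2,0,0,-4.5,0,0,0],[0.2,0,0,-5,0,0,0],[0.2,0,0,-5,0,0,0],[0.2,0,0,-4.5,0,0,0]],
])

```text
t: 21.7
position: [441.6, -12.7, 262.5]
tool_rot: [-3.14, 0.0, -1.227]
ft_force: [0.9, 1.0, -2.5]
width: 0.429
finger_force: 30.0
```

Emit:
play_rows([
  [[0.2,-2.0,-4.0,-1,0,0,0.06],[0.2,-2.3,-3.9,0,0,0,0.06],[0.2,-2.5,-3.8,0,0,0,0.06],[0.2,-2.8,-3.7,0,0,0,0.06],[0.2,-2.9,-3.6,0,0,0,0.05]],
])

```text
t: 22.2
position: [600.7, 153.1, 269.5]
tool_rot: [3.14, 0.0, -1.519]
ft_force: [0.7, -0.5, -1.2]
width: 0.427
finger_force: 30.0
```

Emit:
play_rows([
  [[0.2,-2.6,-3.2,0,0,0,0],[0.2,0,0,0,0,0,0],[0.2,0,0,0,0,0,0]],
])

```text
t: 22.5
position: [630.3, 179.9, 267.7]
tool_rot: [3.138, -0.001, -1.516]
ft_force: [0.1, 0.4, -1.1]
width: 0.435
finger_force: 30.0
```

```bash
python3 -c "
from fit import *
s=r.observe();p=s['position'];print(s['t'],p.round(1),np.degrees(s['tool_rot']).round(1),s['width'],s['finger_force'])
plan([(630.6,189.7,147,-86.7)])"
```

```text
22.5 [630.3 179.9 267.7] [ 1.798e+02 -1.000e-01 -8.690e+01] 0.4351177289779243 29.983682334423065
(630.6, 189.7, 147, -86.7) 3
    [-0.33, -0.03, 4.02, 0.0, 0.0, -0.0]
    [-0.33, -0.03, 4.02, 0.0, 0.0, -0.0]
    [-0.33, -0.03, 4.02, 0.0, 0.0, -0.0]
```

Emit:
play_rows([
  [[0.2,-0.5,0,3,0,0,0],[0.2,-0.4,0,4,0,0,0],[0.2,0,0,3,0,0,0],[0.2,0,0,1,0,0,0],[0.2,0,0,0,0,0,0]],
])

```text
t: 23.0
position: [629.0, 187.2, 159.4]
tool_rot: [3.139, -0.001, -1.517]
ft_force: [-0.1, -0.1, -1.4]
width: 0.428
finger_force: 30.0
```

Emit:
play_rows([
  [[0.2,0,0,0,0,0,0]],
])

```text
t: 23.1
position: [630.9, 188.1, 162.2]
tool_rot: [-3.139, 0.001, -1.517]
ft_force: [-0.2, -0.8, -0.7]
width: 0.428
finger_force: 30.0
```

Emit:
play_rows([
  [[0.2,0,0,1,0,0,0],[0.2,0,0,0.5,0,0,0],[0.2,0,0,0,0,0,0]],
])

```text
t: 23.4
position: [630.2, 188.3, 146.1]
tool_rot: [-3.141, 0.0, -1.516]
ft_force: [-1.1, -0.1, 2.8]
width: 0.43
finger_force: 30.0
```

Emit:
play_rows([
  [[0.7,0,0,0,0,0,0],[0.7,0,0,0,0,0,0],[0.7,0,0,0,0,0,0],[0.7,0,0,0,0,0,0],[0.7,0,0,-2,0,0,0]],
])

```text
t: 23.9
position: [628.3, 187.6, 161.9]
tool_rot: [3.135, -0.002, -1.517]
ft_force: [1.1, -0.3, -0.3]
width: 0.69
finger_force: 0.0
```

Emit:
play_rows([
  [[0.7,0,0,-4,0,0,0],[0.7,0,2.5,-2,0,0,0],[0.7,0,4,0,0,0,0],[0.7,0,4,0,0,0,0],[0.7,0,0,0,0,0,0]],
])

```text
t: 24.4
position: [521.2, 181.7, 225.6]
tool_rot: [3.14, 0.0, -1.515]
ft_force: [1.1, 0.3, 0.3]
width: 0.7
finger_force: 0.0
```

```bash
python3 -c "
from fit import *
s=r.observe();p=s['position'];print(s['t'],p.round(1),np.degrees(s['tool_rot']).round(1),s['width'],s['finger_force'])
find(['square1'])
plan([(428,156.5,150,-88)])"
```

```text
24.4 [521.2 181.7 225.6] [179.9   0.  -86.8] 0.699822863070539 0.0
square1 top 2 0.64 ztop 108.0 [427.7 156.2   6.6  91.7]
square1 top 1 0.61 ztop 144.0 [ 666.8 -107.1   25.  6401.4]
square1 top 1 0.55 ztop 155.0 [630.7 150.8  20.4 264.5]
square1 side 1 0.7 ztop 107.0 [513.8 411.4  38.4  45.4]
square1 side 1 0.69 ztop 195.0 [638.  181.   67.6 153.5]
square1 side 1 0.34 ztop 59.0 [ 438.8 -499.    88.   220.1]
(428, 156.5, 150, -88) 3
    [0.7, 3.32, 2.51, 0.0, 0.0, 0.01]
    [0.73, 3.32, 2.51, 0.0, 0.0, 0.01]
    [0.75, 3.31, 2.51, 0.0, 0.0, 0.01]
```

Emit:
play_rows([
  [[0.7,0.7,3.2,0,0,0,0],[0.7,0.8,4,2,0,0,0],[0.7,0.5,2.2,3,0,0,0],[0.7,0,0,3,0,0,0],[0.7,0,0,0,0,0,0]],
])

```text
t: 25.1
position: [430.7, 156.1, 141.8]
tool_rot: [3.135, -0.004, -1.518]
ft_force: [-0.7, 0.2, 0.6]
width: 0.703
finger_force: 0.0
```

Emit:
play_rows([
  [[0.7,0,0,0,0,0,0]],
])

```text
t: 25.2
position: [434.2, 158.1, 145.5]
tool_rot: [-3.141, -0.001, -1.517]
ft_force: [1.8, 0.5, -0.0]
width: 0.704
finger_force: 0.0
```

```bash
python3 -c "
from fit import *
s=r.observe();p=s['position'];print(s['t'],p.round(1),np.degrees(s['tool_rot']).round(1))
plan([(428,156.5,54,-86.8)])"
```

```text
25.2 [434.2 158.1 145.5] [-180.    -0.   -86.9]
(428, 156.5, 54, -86.8) 3
    [0.04, 0.21, 3.05, 0.0, 0.0, -0.0]
    [0.04, 0.21, 3.05, 0.0, 0.0, -0.0]
    [0.04, 0.21, 3.05, 0.0, 0.0, -0.0]
```

Emit:
play_rows([
  [[0.7,0.1,0.3,3,0,0,0],[0.7,0,0.3,3.5,0,0,0],[0.7,0,0,2,0,0,0],[0.7,0,0,0.5,0,0,0],[0.2,0,0,0,0,0,0]],
])

```text
t: 25.7
position: [428.2, 157.1, 55.7]
tool_rot: [-3.14, 0.0, -1.517]
ft_force: [0.4, 0.9, 0.5]
width: 0.664
finger_force: 0.0
```

Emit:
play_rows([
  [[0.2,0,0,0,0,0,0],[0.2,0,0,0,0,0,0],[0.2,0,0,0,0,0,0],[0.2,0,0,0,0,0,0],[0.2,0,0,0,0,0,0]],
])

```text
t: 26.2
position: [427.6, 156.9, 56.1]
tool_rot: [-3.139, 0.001, -1.516]
ft_force: [-0.3, 0.7, 5.9]
width: 0.431
finger_force: 30.0
```

Emit:
play_rows([
  [[0.2,0,0,-1.5,0,0,0],[0.2,0,0,-4.5,0,0,0],[0.2,0,0,-5,0,0,0],[0.2,0,0,-5,0,0,0],[0.2,0,0,-4.5,0,0,0]],
])

```text
t: 26.7
position: [426.0, 156.0, 262.0]
tool_rot: [3.141, 0.001, -1.517]
ft_force: [0.6, 1.4, -2.4]
width: 0.423
finger_force: 30.0
```

```bash
python3 -c "
from fit import *
s=r.observe();p=s['position'];print(s['t'],p.round(1),np.degrees(s['tool_rot']).round(1),s['width'])
find(['square1'],('side',))
plan([(633.7,134.8,271,-86.7)])"
```

```text
26.7 [426. 156. 262.] [180.    0.  -86.9] 0.42278372203544434
square1 side 1 0.84 ztop 311.0 [490.6  80.    1.4  66.8]
square1 side 1 0.67 ztop 196.0 [642.  176.4  65.5 153.1]
square1 side 1 0.56 ztop 105.0 [513.8 410.5  47.4  75.4]
(633.7, 134.8, 271, -86.7) 5
    [0.69, -4.05, -0.09, 0.0, 0.0, -0.0]
    [0.69, -4.05, -0.09, 0.0, 0.0, -0.0]
    [0.69, -4.05, -0.09, 0.0, 0.0, -0.0]
    [0.69, -4.05, -0.09, 0.0, 0.0, -0.0]
    [0.7, -4.05, -0.09, 0.0, 0.0, -0.0]
```

Emit:
play_rows([
  [[0.2,0.6,-2.5,-0.5,0,0,0],[0.2,0.8,-4.2,-0.4,0,0,0],[0.2,0.8,-4.3,0,0,0,0],[0.2,0.7,-4.3,0,0,0,0],[0.2,0.6,-3.5,0,0,0,0]],
])

```text
t: 27.3
position: [617.4, 131.0, 266.4]
tool_rot: [3.138, -0.001, -1.518]
ft_force: [0.2, 0.4, -1.6]
width: 0.431
finger_force: 30.0
```

Emit:
play_rows([
  [[0.2,0.2,-1.5,0,0,0,0],[0.2,0,0,0,0,0,0],[0.2,0,0,0,0,0,0]],
])

```text
t: 27.6
position: [630.4, 130.1, 267.0]
tool_rot: [3.138, -0.001, -1.517]
ft_force: [-0.5, 1.3, -1.8]
width: 0.43
finger_force: 30.0
```

```bash
python3 -c "
from fit import *
s=r.observe();p=s['position'];print(s['t'],p.round(1),np.degrees(s['tool_rot']).round(1),s['width'])
c=cam('side');cv2.imwrite('pics/m6.png',cv2.resize(c['frame'][120:270,140:340,::-1],(800,600)))
plan([(633.7,132,147,-86.7)])"
```

```text
27.6 [630.4 130.1 267. ] [179.8  -0.  -86.9] 0.4303288508719657
(633.7, 132, 147, -86.7) 3
    [-0.05, -0.12, 4.03, 0.0, 0.0, -0.0]
    [-0.05, -0.12, 4.03, 0.0, 0.0, -0.0]
    [-0.05, -0.12, 4.03, 0.0, 0.0, -0.0]
```

View pics/m6.png

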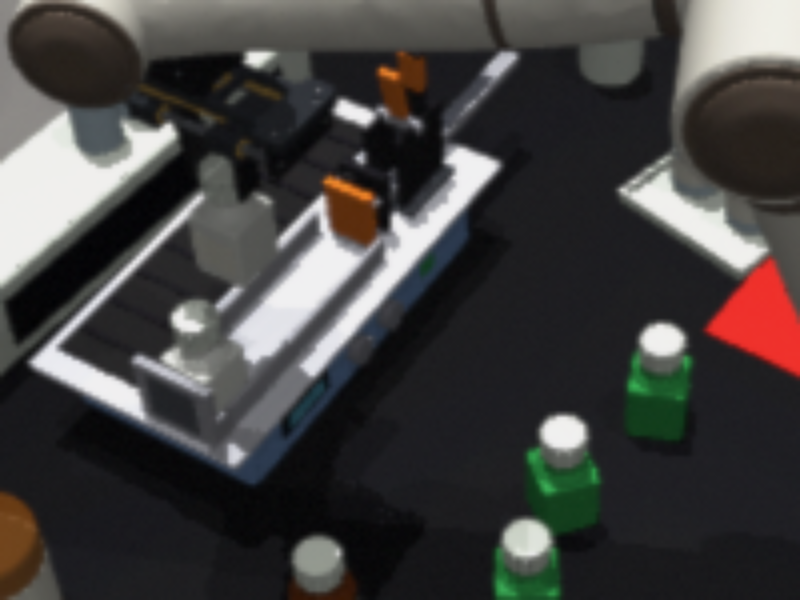

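The first square stands between the rails at the end stop, around (205,365). The second hangs above the row at (232,235). Lowering it.

Emit:
play_rows([
  [[0.2,-0.1,-0.1,3,0,0,0],[0.2,0,-0.1,4,0,0,0],[0.2,0,0,3,0,0,0],[0.2,0,0,0.8,0,0,0],[0.2,0,0,0,0,0,0]],
])

```text
t: 28.15
position: [632.2, 131.4, 160.7]
tool_rot: [3.14, -0.001, -1.516]
ft_force: [-0.1, 0.6, -1.2]
width: 0.427
finger_force: 30.0
```

Emit:
play_rows([
  [[0.2,0,0,0,0,0,0]],
])

```text
t: 28.25
position: [634.2, 131.9, 163.5]
tool_rot: [-3.138, 0.001, -1.516]
ft_force: [0.0, 0.3, -1.1]
width: 0.429
finger_force: 30.0
```

Emit:
play_rows([
  [[0.2,0,0,1,0,0,0],[0.2,0,0,0.6,0,0,0],[0.2,0,0,0,0,0,0],[0.7,0,0,0,0,0,0],[0.7,0,0,0,0,0,0]],
])

```text
t: 28.75
position: [633.5, 131.4, 145.3]
tool_rot: [-3.141, 0.0, -1.517]
ft_force: [0.1, -0.4, 0.2]
width: 0.538
finger_force: 0.0
```

Emit:
play_rows([
  [[0.7,0,0,0,0,0,0],[0.7,0,0,0,0,0,0],[0.7,0,0,-2,0,0,0],[0.7,0,0,-4,0,0,0],[0.7,-1.2,1.6,-2,0,0,0]],
])

```text
t: 29.25
position: [619.0, 141.9, 227.9]
tool_rot: [-3.137, -0.0, -1.518]
ft_force: [-0.6, 1.1, 0.5]
width: 0.699
finger_force: 0.0
```

Emit:
play_rows([
  [[0.7,-3,3.5,0,0,0,0],[0.7,-3.5,4,0,0,0,0],[0.7,-3.5,4,0,0,0,0],[0.7,-3,3.5,2,0,0,0],[0.7,-1,1.3,3,0,0,0]],
])

```text
t: 29.75
position: [450.1, 272.3, 177.1]
tool_rot: [-3.137, 0.004, -1.513]
ft_force: [0.8, -0.2, -0.4]
width: 0.697
finger_force: 0.0
```

Emit:
play_rows([
  [[0.7,0,0,3,0,0,0],[0.7,0,0,0,0,0,0],[0.7,0,0,0,0,0,0]],
])

```text
t: 30.05
position: [452.1, 269.6, 145.7]
tool_rot: [-3.141, -0.001, -1.516]
ft_force: [-0.3, -0.6, 1.1]
width: 0.699
finger_force: 0.0
```

```bash
python3 -c "
from fit import *
s=r.observe();p=s['position'];print(s['t'],p.round(1),np.degrees(s['tool_rot']).round(1))
find(['amber1','square1'])
plan([(446,274,54,-86.8)])"
```

```text
30.05 [452.1 269.6 145.7] [-180.    -0.   -86.9]
amber1 top 1 0.59 ztop 267.0 [438.1 256.3  74.2 137.3]
amber1 top 1 0.5 ztop 160.0 [637.5 -27.2  21.3 195.2]
amber1 side 1 0.89 ztop 106.0 [444.4 275.    5.8  24.8]
square1 top 1 0.82 ztop 199.0 [634.7 130.9   5.3  23.4]
square1 top 2 0.77 ztop 199.0 [631.5 186.5  47.6 472.8]
square1 top 1 0.73 ztop 110.0 [442.9 245.8  51.8 191.2]
square1 side 1 0.76 ztop 105.0 [513.8 413.4  44.9  61.4]
(446, 274, 54, -86.8) 3
    [-0.15, 0.2, 3.07, 0.0, 0.0, -0.0]
    [-0.16, 0.2, 3.07, 0.0, 0.0, -0.0]
    [-0.16, 0.2, 3.07, 0.0, 0.0, -0.0]
```

Emit:
play_rows([
  [[0.7,-0.2,0.3,3,0,0,0],[0.7,-0.2,0.3,3.5,0,0,0],[0.7,0,0,2,0,0,0],[0.7,0,0,0.5,0,0,0],[0.2,0,0,0,0,0,0]],
])

```text
t: 30.85
position: [445.7, 273.1, 55.2]
tool_rot: [3.141, -0.001, -1.517]
ft_force: [1.3, -0.2, 0.7]
width: 0.665
finger_force: 0.0
```

Emit:
play_rows([
  [[0.2,0,0,0,0,0,0],[0.2,0,0,0,0,0,0],[0.2,0,0,0,0,0,0],[0.2,0,0,0,0,0,0],[0.2,0,0,0,0,0,0]],
])

```text
t: 31.35
position: [445.7, 273.7, 56.3]
tool_rot: [-3.14, 0.001, -1.516]
ft_force: [-2.2, 0.9, 5.7]
width: 0.428
finger_force: 30.0
```

Emit:
play_rows([
  [[0.2,0,0,-1.5,0,0,0],[0.2,0,0,-4.5,0,0,0],[0.2,0,0,-5,0,0,0],[0.2,0,0,-5,0,0,0],[0.2,0,0,-5,0,0,0]],
])

```text
t: 31.85
position: [444.5, 272.6, 266.2]
tool_rot: [3.14, -0.0, -1.517]
ft_force: [0.4, 1.9, -3.0]
width: 0.426
finger_force: 30.0
```

```bash
python3 -c "
from fit import *
s=r.observe();p=s['position'];print(s['t'],p.round(1),np.degrees(s['tool_rot']).round(1),s['width'])
plan([(637,75.5,271,-86.7)])"
```

```text
31.85 [444.5 272.6 266.2] [179.9  -0.  -86.9] 0.42560517382790636
(637, 75.5, 271, -86.7) 5
    [4.14, -3.63, -0.1, 0.0, 0.0, -0.0]
    [4.14, -3.63, -0.1, 0.0, 0.0, -0.0]
    [4.15, -3.63, -0.1, 0.0, 0.0, -0.0]
    [4.15, -3.62, -0.1, 0.0, 0.0, -0.0]
    [4.15, -3.62, -0.1, 0.0, 0.0, -0.0]
```

Emit:
play_rows([
  [[0.2,2,-1.8,-1,0,0,0],[0.2,3.5,-3,-0.5,0,0,0],[0.2,3.5,-3,0,0,0,0],[0.2,3.5,-3,0,0,0,0],[0.2,3.5,-3,0,0,0,0]],
])

```text
t: 32.35
position: [592.1, 119.5, 278.9]
tool_rot: [3.139, 0.0, -1.517]
ft_force: [0.2, 0.4, -1.2]
width: 0.429
finger_force: 30.0
```

Emit:
play_rows([
  [[0.2,3,-2.7,0,0,0,0],[0.2,1.8,-1.5,0,0,0,0],[0.2,0,0,0,0,0,0],[0.2,0,0,2,0,0,0],[0.2,0,0,0,0,0,0]],
])

```text
t: 32.85
position: [633.8, 75.3, 256.0]
tool_rot: [3.133, -0.0, -1.517]
ft_force: [0.1, -0.0, -3.3]
width: 0.429
finger_force: 30.0
```

```bash
python3 -c "
from fit import *
s=r.observe();p=s['position'];print(s['t'],p.round(1),np.degrees(s['tool_rot']).round(1),s['width'])
plan([(637,75.5,146.5,-86.7)])"
```

```text
32.85 [633.8  75.3 256. ] [179.5  -0.  -86.9] 0.4285539637748806
(637, 75.5, 146.5, -86.7) 3
    [-0.0, -0.11, 3.65, 0.0, 0.0, -0.0]
    [-0.0, -0.11, 3.65, 0.0, 0.0, -0.0]
    [-0.0, -0.11, 3.65, 0.0, 0.0, -0.0]
```

Emit:
play_rows([
  [[0.2,0,0,3,0,0,0],[0.2,0,0,4,0,0,0],[0.2,0,0,3,0,0,0],[0.2,0,0,0,0,0,0],[0.2,0,0,0,0,0,0]],
])

```text
t: 33.35
position: [636.3, 75.4, 161.0]
tool_rot: [3.141, -0.001, -1.516]
ft_force: [-0.9, 1.2, -1.8]
width: 0.431
finger_force: 30.0
```

Emit:
play_rows([
  [[0.2,0,0,1,0,0,0],[0.2,0,0,0.5,0,0,0],[0.2,0,0,0,0,0,0],[0.7,0,0,0,0,0,0],[0.7,0,0,0,0,0,0]],
])

```text
t: 33.85
position: [637.0, 75.3, 146.2]
tool_rot: [-3.139, 0.0, -1.517]
ft_force: [0.4, -1.1, -0.1]
width: 0.534
finger_force: 0.0
```

Emit:
play_rows([
  [[0.7,0,0,0,0,0,0],[0.7,0,0,0,0,0,0],[0.7,0,0,-2,0,0,0],[0.7,0,0,-4,0,0,0],[0.7,0,0,-4,0,0,0]],
])

```text
t: 34.35
position: [635.9, 75.0, 245.7]
tool_rot: [3.14, -0.001, -1.517]
ft_force: [0.9, -0.3, 0.8]
width: 0.699
finger_force: 0.0
```

```bash
python3 -c "
from fit import *
s=r.observe();p=s['position'];print(s['t'],p.round(1),np.degrees(s['tool_rot']).round(1),s['width'])
find(['amber1','square1'])
plan([(515.5,411.5,240,-140)])"
```

```text
34.35 [635.9  75.  245.7] [179.9  -0.  -86.9] 0.6985725683481475
amber1 side 1 0.64 ztop 196.0 [644.1  66.3   5.8 140.1]
square1 top 2 0.76 ztop 109.0 [514.5 411.4  41.3  81.4]
square1 top 2 0.69 ztop 199.0 [632.4 186.1  18.6 237.1]
square1 top 2 0.56 ztop 199.0 [630.4 132.   48.3 304.8]
(515.5, 411.5, 240, -140) 9
    [-3.8, 1.13, 0.04, 0.0, 0.0, 0.1]
    [-3.67, 1.52, 0.04, 0.0, 0.0, 0.1]
    [-3.49, 1.88, 0.04, 0.0, 0.0, 0.1]
    [-3.28, 2.23, 0.04, 0.0, 0.0, 0.1]
    [-3.03, 2.56, 0.04, 0.0, 0.0, 0.1]
    [-2.75, 2.86, 0.04, 0.0, 0.0, 0.1]
    [-2.45, 3.12, 0.04, 0.0, 0.0, 0.1]
    [-2.11, 3.36, 0.04, 0.0, 0.0, 0.1]
    [-1.76, 3.56, 0.04, 0.0, 0.0, 0.1]
```

Emit:
play_rows([
  [[0.7,-3.8,1.1,0,0,0,0.1],[0.7,-3.7,1.5,0,0,0,0.1],[0.7,-3.5,1.9,0,0,0,0.1],[0.7,-3.3,2.2,0,0,0,0.1],[0.7,-3.0,2.6,0,0,0,0.1]],
])

```text
t: 35.15
position: [567.4, 262.9, 243.3]
tool_rot: [3.14, -0.003, -2.021]
ft_force: [0.3, 0.1, -0.2]
width: 0.7
finger_force: 0.0
```

Emit:
play_rows([
  [[0.7,-2.7,2.9,0,0,0,0.1],[0.7,-2.4,3.1,0,0,0,0.1],[0.7,-2.1,3.4,0,0,0,0.1],[0.7,-1.8,3.6,0,0,0,0.13],[0.7,0,0,2,0,0,0]],
])

```text
t: 35.65
position: [510.4, 415.2, 225.3]
tool_rot: [3.141, 0.003, -2.444]
ft_force: [0.1, -0.9, 0.1]
width: 0.699
finger_force: 0.0
```

Emit:
play_rows([
  [[0.7,0,0,3,0,0,0],[0.7,0,0,3,0,0,0],[0.7,0,0,0,0,0,0],[0.7,0,0,0,0,0,0]],
])

```text
t: 36.05
position: [511.4, 409.9, 164.4]
tool_rot: [-3.14, -0.002, -2.446]
ft_force: [0.1, 0.7, 1.7]
width: 0.699
finger_force: 0.0
```

```bash
python3 -c "
from fit import *
s=r.observe();p=s['position'];print(s['t'],p.round(1),np.degrees(s['tool_rot']).round(1),s['width'])
plan([(515,411.5,55,-140)])"
```

```text
36.05 [511.4 409.9 164.4] [-1.799e+02 -1.000e-01 -1.402e+02] 0.6986726618356787
(515, 411.5, 55, -140) 3
    [-0.13, -0.04, 3.65, 0.0, 0.0, -0.0]
    [-0.13, -0.04, 3.65, 0.0, 0.0, -0.0]
    [-0.13, -0.04, 3.65, 0.0, 0.0, -0.0]
```

Emit:
play_rows([
  [[0.7,-0.2,0,3.5,0,0,0],[0.7,-0.2,-0.1,4,0,0,0],[0.7,0,0,2.5,0,0,0],[0.7,0,0,0.8,0,0,0],[0.2,0,0,0,0,0,0]],
])

```text
t: 36.55
position: [515.7, 412.3, 57.6]
tool_rot: [-3.141, 0.0, -2.447]
ft_force: [0.3, 1.3, 1.1]
width: 0.665
finger_force: 0.0
```

Emit:
play_rows([
  [[0.2,0,0,0,0,0,0],[0.2,0,0,0,0,0,0],[0.2,0,0,0,0,0,0],[0.2,0,0,0,0,0,0],[0.2,0,0,0,0,0,0]],
])

```text
t: 37.05
position: [515.8, 413.1, 59.1]
tool_rot: [3.141, 0.003, -2.446]
ft_force: [-0.9, 0.3, 5.4]
width: 0.427
finger_force: 30.0
```

Emit:
play_rows([
  [[0.2,0,0,-1.5,0,0,0],[0.2,0,0,-4.5,0,0,0],[0.2,0,0,-5,0,0,0],[0.2,0,0,-5,0,0,0],[0.2,0,0,-5,0,0,0]],
])

```text
t: 37.55
position: [514.4, 411.5, 268.3]
tool_rot: [3.141, -0.002, -2.447]
ft_force: [1.6, 1.0, -2.3]
width: 0.427
finger_force: 30.0
```

```bash
python3 -c "
from fit import *
s=r.observe();p=s['position'];print(s['t'],p.round(1),np.degrees(s['tool_rot']).round(1),s['width'],s['finger_force'])
plan([(570,19.5,285,-86.7,11)],(515,411,266,np.degrees(s['tool_rot'][2])))"
```

```text
37.55 [514.4 411.5 268.3] [ 1.800e+02 -1.000e-01 -1.402e+02] 0.42697999134889575 29.999699592590332
(570, 19.5, 285, -86.7) 11
    [1.89, -3.05, -0.17, 0.0, 0.0, -0.08]
    [2.15, -2.88, -0.17, 0.0, 0.0, -0.08]
    [2.38, -2.69, -0.17, 0.0, 0.0, -0.08]
    [2.6, -2.48, -0.17, 0.0, 0.0, -0.08]
    [2.8, -2.25, -0.17, 0.0, 0.0, -0.08]
    [2.98, -2.0, -0.17, 0.0, 0.0, -0.08]
    [3.14, -1.74, -0.17, 0.0, 0.0, -0.08]
    [3.28, -1.47, -0.17, 0.0, 0.0, -0.08]
    [3.39, -1.19, -0.17, 0.0, 0.0, -0.08]
    [3.48, -0.9, -0.17, 0.0, 0.0, -0.08]
    [3.54, -0.6, -0.17, 0.0, 0.0, -0.08]
```

Emit:
play_rows([
  [[0.2,1.9,-3.1,-0.5,0,0,-0.085],[0.2,2.2,-2.9,-0.5,0,0,-0.085],[0.2,2.4,-2.7,-0.5,0,0,-0.085],[0.2,2.6,-2.5,-0.5,0,0,-0.085],[0.2,2.8,-2.3,0,0,0,-0.085]],
])

```text
t: 38.05
position: [540.5, 231.3, 287.2]
tool_rot: [3.141, 0.0, -2.018]
ft_force: [-0.2, 0.3, -1.8]
width: 0.427
finger_force: 30.0
```

Emit:
play_rows([
  [[0.2,3.0,-2.0,0,0,0,-0.085],[0.2,3.1,-1.7,0,0,0,-0.085],[0.2,3.3,-1.5,0,0,0,-0.085],[0.2,3.4,-1.2,0,0,0,-0.085],[0.2,3.5,-0.9,0,0,0,-0.085]],
])

```text
t: 38.55
position: [565.3, 53.3, 286.3]
tool_rot: [3.14, 0.0, -1.593]
ft_force: [0.5, -0.3, -2.6]
width: 0.426
finger_force: 30.0
```

Emit:
play_rows([
  [[0.2,3.5,-0.6,0,0,0,-0.085],[0.2,0,-2.5,0,0,0,0],[0.2,0,-3,0,0,0,0],[0.2,0,0,0,0,0,0],[0.2,0,0,0,0,0,0]],
])

```text
t: 39.05
position: [625.4, 22.7, 285.3]
tool_rot: [3.138, -0.0, -1.512]
ft_force: [0.2, -0.5, -2.1]
width: 0.425
finger_force: 30.0
```

```bash
python3 -c "
from fit import *
s=r.observe();p=s['position'];print(s['t'],p.round(1),np.degrees(s['tool_rot']).round(1),s['width'],s['finger_force'])
c=cam('side');cv2.imwrite('pics/m7.png',cv2.resize(c['frame'][120:270,140:340,::-1],(800,600)))
plan([(640,18.5,148.5,-86.7,4)])"
```

```text
39.05 [625.4  22.7 285.3] [179.8  -0.  -86.6] 0.42546352925972986 29.99936431646347
(640, 18.5, 148.5, -86.7) 4
    [0.13, -0.36, 3.44, 0.0, 0.0, 0.0]
    [0.13, -0.36, 3.44, 0.0, 0.0, 0.0]
    [0.13, -0.36, 3.44, 0.0, 0.0, 0.0]
    [0.13, -0.36, 3.44, 0.0, 0.0, 0.0]
```

View pics/m7.png

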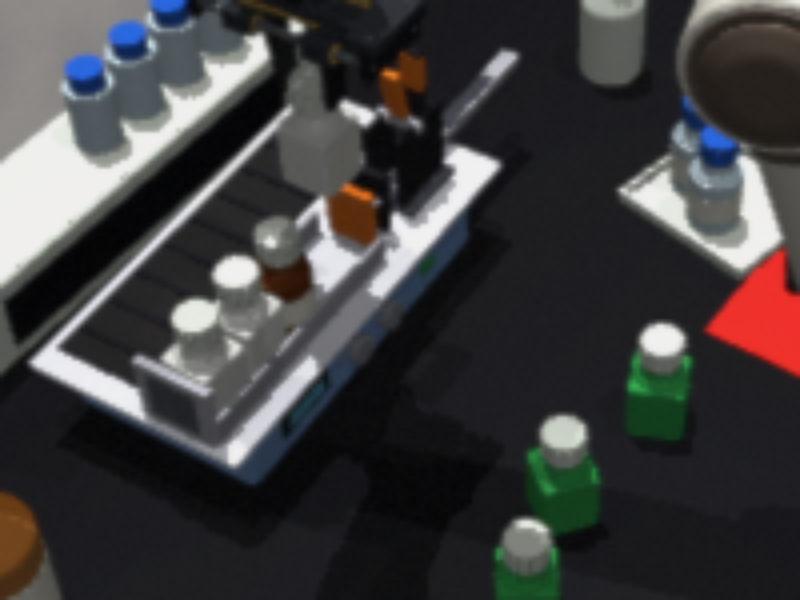

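The two squares and the amber stand in line at (205,335), (245,290) and (285,270). The last square is held above the gap in front of the pad.

Emit:
play_rows([
  [[0.2,0.4,-1.2,3,0,0,0],[0.2,0,0,3,0,0,0],[0.2,0,0,3,0,0,0],[0.2,0,0,2.5,0,0,0],[0.2,0,0,0,0,0,0]],
])

```text
t: 39.6
position: [636.3, 19.7, 169.0]
tool_rot: [3.137, -0.0, -1.511]
ft_force: [0.4, -0.5, -1.9]
width: 0.424
finger_force: 30.0
```

Emit:
play_rows([
  [[0.2,0,0,0,0,0,0],[0.2,0,0,0,0,0,0]],
])

```text
t: 39.8
position: [638.6, 19.7, 174.4]
tool_rot: [-3.139, 0.0, -1.511]
ft_force: [-1.0, -0.6, -2.4]
width: 0.427
finger_force: 30.0
```

Lower 2.6 cm, release, lift.

Emit:
play_rows([
  [[0.2,0,0,1.5,0,0,0],[0.2,0,0,0.8,0,0,0],[0.2,0,0,0.2,0,0,0],[0.2,0,0,0,0,0,0]],
])

```text
t: 40.2
position: [638.0, 19.0, 149.0]
tool_rot: [-3.141, -0.001, -1.511]
ft_force: [-2.5, -0.5, 5.0]
width: 0.424
finger_force: 30.0
```

Emit:
play_rows([
  [[0.7,0,0,0,0,0,0],[0.7,0,0,0,0,0,0],[0.7,0,0,0,0,0,0],[0.7,0,0,0,0,0,0],[0.7,0,0,-2,0,0,0]],
])

```text
t: 40.7
position: [636.1, 19.5, 164.0]
tool_rot: [3.135, -0.0, -1.512]
ft_force: [0.4, 0.9, -0.4]
width: 0.689
finger_force: 0.0
```

Emit:
play_rows([
  [[0.7,0,0,-4,0,0,0],[0.7,0,0,-4,0,0,0],[0.7,0,0,-4,0,0,0],[0.7,0,0,0,0,0,0]],
])

```text
t: 41.1
position: [641.4, 19.5, 294.7]
tool_rot: [-3.128, 0.0, -1.511]
ft_force: [0.5, -0.3, 0.6]
width: 0.698
finger_force: 0.0
```

```bash
python3 -c "
from fit import *
s=r.observe();p=s['position'];print(s['t'],p.round(1),np.degrees(s['tool_rot']).round(1),s['width'],s['finger_force'])
for n in ('top','side'):
    c=cam(n,n+'8');W=cloud(c)
    for q in ('grip_back','trigger_front'):
        print(n,q,[(world(c,d['centre'][1]*512,d['centre'][0]*384,226).round(1),round(d['conf'],2)) for d in r.pinpoint(n,q)])
    k=(W[...,2]>225)&(W[...,2]<246)&(W[...,0]>600)&(W[...,0]<690)&(W[...,1]<-70)&(W[...,1]>-190)
    P=W[k]; C=c['frame'][k]; P=P[np.argsort(P[:,1])]; print(n,len(P),np.round(P[:,1]).tolist(), 'x',P[:,0].min(),P[:,0].max())
"
```

```text
41.1 [641.4  19.5 294.7] [-179.2    0.   -86.6] 0.6982566130126688 0.0
top grip_back [(array([ 644.8, -152.7,  226. ]), 0.91), (array([607.2, -22.9, 226. ]), 0.67), (array([602.7, 110.6, 226. ]), 0.24)]
top trigger_front [(array([ 653.7, -100.8,  226. ]), 0.58)]
top 50 [-149.0, -149.0, -149.0, -149.0, -149.0, -148.0, -148.0, -146.0, -146.0, -145.0, -145.0, -145.0, -145.0, -145.0, -143.0, -143.0, -142.0, -142.0, -142.0, -142.0, -141.0, -141.0, -140.0, -140.0, -140.0, -139.0, -139.0, -139.0, -139.0, -139.0, -113.0, -113.0, -113.0, -113.0, -113.0, -112.0, -110.0, -110.0, -110.0, -109.0, -109.0, -109.0, -109.0, -106.0, -106.0, -106.0, -106.0, -106.0, -106.0, -106.0] x 639.2641758899907 662.2566079829514
side grip_back [(array([ 651.4, -138.8,  226. ]), 0.9)]
side trigger_front [(array([ 649.5, -111.5,  226. ]), 0.39)]
side 46 [-145.0, -145.0, -145.0, -143.0, -143.0, -142.0, -142.0, -140.0, -140.0, -140.0, -140.0, -139.0, -138.0, -138.0, -138.0, -138.0, -137.0, -137.0, -136.0, -136.0, -136.0, -136.0, -136.0, -135.0, -134.0, -133.0, -112.0, -109.0, -108.0, -106.0, -106.0, -106.0, -105.0, -104.0, -104.0, -103.0, -103.0, -103.0, -102.0, -102.0, -102.0, -101.0, -101.0, -100.0, -99.0, -96.0] x 636.6728461023386 663.8005696416033
```

```bash
python3 -c "
from fit import *
plan([(650.3,-136.5,285,-176.7,12)])"
```

```text
(650.3, -136.5, 285, -176.7) 12
    [1.3, -0.03, 0.0, 0.0, 0.0, 0.13]
    [1.29, -0.2, 0.0, 0.0, 0.0, 0.13]
    [1.25, -0.37, 0.0, 0.0, 0.0, 0.13]
    [1.19, -0.53, 0.0, 0.0, 0.0, 0.13]
    [1.11, -0.68, 0.0, 0.0, 0.0, 0.13]
    [1.02, -0.82, 0.0, 0.0, 0.0, 0.13]
    [0.9, -0.94, 0.0, 0.0, 0.0, 0.13]
    [0.77, -1.05, 0.0, 0.0, 0.0, 0.13]
    [0.63, -1.14, 0.0, 0.0, 0.0, 0.13]
    [0.47, -1.22, 0.0, 0.0, 0.0, 0.13]
    [0.31, -1.27, 0.0, 0.0, 0.0, 0.13]
    [0.14, -1.3, 0.0, 0.0, 0.0, 0.13]
```

Emit:
play_rows([
  [[1,1.3,0,0,0,0,0.131],[1,1.3,-0.2,0,0,0,0.131],[1,1.25,-0.4,0,0,0,0.131],[1,1.2,-0.5,0,0,0,0.131],[1,1.1,-0.7,0,0,0,0.131]],
])

```text
t: 41.9
position: [643.1, -46.1, 285.7]
tool_rot: [3.14, -0.002, -2.172]
ft_force: [0.3, 0.4, 1.0]
width: 0.984
finger_force: 0.0
```

Emit:
play_rows([
  [[1,1.0,-0.8,0,0,0,0.131],[1,0.9,-0.95,0,0,0,0.131],[1,0.8,-1.05,0,0,0,0.131],[1,0.6,-1.15,0,0,0,0.131],[1,0.5,-1.2,0,0,0,0.131]],
])

```text
t: 42.4
position: [648.2, -110.9, 285.7]
tool_rot: [3.141, -0.002, -2.827]
ft_force: [0.9, -1.0, 0.5]
width: 1.001
finger_force: 0.0
```

Emit:
play_rows([
  [[1,0.3,-1.3,0,0,0,0.131],[1,0.1,-1.3,0,0,0,0.131],[1,0,0,1,0,0,0],[1,0,0,0,0,0,0],[1,0,0,0,0,0,0]],
])

```text
t: 42.9
position: [650.7, -136.1, 275.9]
tool_rot: [3.141, -0.002, -3.081]
ft_force: [-1.0, 0.1, 0.4]
width: 0.996
finger_force: 0.0
```

```bash
python3 -c "
from fit import *
s=r.observe();print(s['joints'].round(2),np.degrees(s['tool_rot']).round(1))
tip()
plan([(650.3,-136.5,182,-176.7)])
c=cam('side');cv2.imwrite('pics/m9.png',cv2.resize(c['frame'][90:240,160:360,::-1],(800,600)))"
```

```text
[ 0.04  0.42  0.27 -0.   -1.43 -1.55] [ 1.800e+02 -1.000e-01 -1.766e+02]
315 2 [ 642. -175.  315.] [ 660. -175.  323.]
335 1 [ 657. -173.  335.] [ 657. -173.  335.]
345 2 [ 637. -176.  349.] [ 640. -175.  354.]
385 42 [ 617. -174.  388.] [ 683. -100.  395.]
395 24 [ 614. -173.  395.] [679. -97. 405.]
42.9 [ 650.7 -136.1  275.9] 0.9955240341237558 [-1.   0.1  0.4]
(650.3, -136.5, 182, -176.7) 3
    [0.02, -0.01, 3.15, 0.0, 0.0, 0.0]
    [0.02, -0.01, 3.15, 0.0, 0.0, 0.0]
    [0.02, -0.01, 3.15, 0.0, 0.0, 0.0]
```

View pics/m9.png

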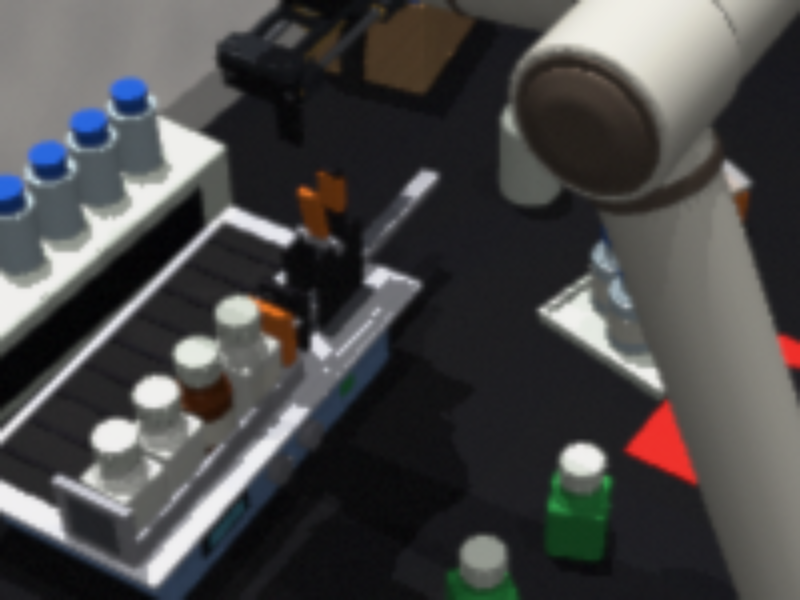

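All four samples stand in the row at (118,455), (160,410), (203,375) and (240,335), with the pad just behind the last one. The fingers hang above the trigger, so I'll go down.

Emit:
play_rows([
  [[1,0,0,3,0,0,0],[1,0,0,3,0,0,0],[1,0,0,2,0,0,0],[1,0,0,1.4,0,0,0],[1,0,0,0,0,0,0]],
])

```text
t: 43.5
position: [649.9, -136.0, 180.8]
tool_rot: [3.141, -0.005, -3.083]
ft_force: [-0.3, -0.1, -0.2]
width: 1.001
finger_force: 0.0
```

Emit:
play_rows([
  [[1,0,0,0,0,0,0],[0.7,0,0,0,0,0,0],[0.6,0,0,0,0,0,0],[0.5,0,0,0,0,0,0],[0.5,0,0,0,0,0,0]],
])

```text
t: 44.0
position: [651.5, -135.1, 184.0]
tool_rot: [3.139, 0.002, -3.084]
ft_force: [-1.7, 10.6, 4.9]
width: 0.723
finger_force: 5.2
```

Emit:
play_rows([
  [[0.5,0,0,0,0,0,0],[0.5,0,0,0,0,0,0],[0.5,0,0,0,0,0,0]],
])

```text
t: 44.3
position: [651.4, -130.7, 184.8]
tool_rot: [3.134, 0.002, -3.081]
ft_force: [-4.1, 18.9, 8.2]
width: 0.525
finger_force: 8.8
```

```bash
python3 -c "
from fit import *
tip()"
```

```text
174 55 [ 624. -155.  174.] [669. -93. 184.]
184 19 [ 639. -144.  184.] [ 663. -107.  193.]
194 16 [ 637. -143.  194.] [ 660. -108.  203.]
204 20 [ 637. -142.  204.] [ 668. -108.  212.]
214 29 [ 638. -161.  215.] [662. -96. 224.]
224 38 [ 638. -160.  224.] [660. -94. 234.]
234 24 [ 638. -163.  234.] [655. -97. 244.]
244 11 [ 638. -160.  244.] [649. -96. 253.]
254 16 [ 637. -168.  254.] [648. -92. 264.]
264 9 [ 643. -167.  265.] [ 662. -150.  273.]
274 6 [ 642. -161.  277.] [ 650. -152.  283.]
284 10 [ 613. -162.  286.] [647. -93. 294.]
294 34 [ 610. -166.  296.] [679. -94. 304.]
304 70 [ 611. -169.  304.] [673. -91. 313.]
44.3 [ 651.4 -130.7  184.8] 0.5246785472642115 [-4.1 18.9  8.2]
```

Emit:
play_rows([
  [[0.4,0,0,0,0,0,0],[0.3,0,0,0,0,0,0],[0.2,0,0,0,0,0,0],[0.2,0,0,0,0,0,0],[0.2,0,0,0,0,0,0]],
])

```text
t: 44.85
position: [651.8, -136.0, 185.3]
tool_rot: [3.141, 0.003, -3.083]
ft_force: [-1.1, 4.0, 7.9]
width: 0.291
finger_force: 31.1
```

Emit:
play_rows([
  [[0.2,0,0,0,0,0,0],[0.2,0,0,0,0,0,0],[0.2,0,0,0,0,0,0]],
])

```text
t: 45.15
position: [651.8, -136.0, 185.3]
tool_rot: [3.141, 0.003, -3.083]
ft_force: [-2.3, 4.2, 7.1]
width: 0.291
finger_force: 31.1
```

```bash
cat >> fit.py <<'E'
def pad():
    s=r.observe();print(s['t'],s['position'].round(1),s['width'].round(3),s['finger_force'].round(1),s['ft_force'].round(1))
    c=cam('side');W=cloud(c);f=c['frame'].astype(int)
    og=(f[...,0]>120)&(f[...,0]>f[...,1]*1.5)&(f[...,2]<90)
    k=og&(W[...,2]>95)&(W[...,2]<165)&(abs(W[...,0]-645)<50)&(W[...,1]>-80)&(W[...,1]<60)
    P=W[k];print('pad face y',len(P),np.percentile(P[:,1],[10,50,90]).round(1) if len(P) else '')
    for d in r.pinpoint('side','pad_face'): print(world(c,d['centre'][1]*512,d['centre'][0]*384,90).round(1),round(d['conf'],2))
E
python3 -c "
from fit import *
pad()"
```

```text
Traceback (most recent call last):
  File "fit.py", line 61, in pad
    s=r.observe();print(s['t'],s['position'].round(1),s['width'].round(3),s['finger_force'].round(1),s['ft_force'].round(1))
                                                      ^^^^^^^^^^^^^^^^
AttributeError: 'float' object has no attribute 'round'
```

Emit:
play_rows([
  [[0.65,0,0,0,0,0,0],[0.65,0,0,0,0,0,0],[0.65,0,0,0,0,0,0],[0.65,0,0,0,0,0,0],[0.65,0,0,0,0,0,0]],
])

```text
t: 45.65
position: [651.5, -136.2, 182.8]
tool_rot: [3.141, 0.001, -3.084]
ft_force: [1.2, 4.8, 1.2]
width: 0.62
finger_force: 1.8
```

```bash
sed -i "s/s\['width'\].round(3),s\['finger_force'\].round(1)/round(s['width'],3),s['finger_force']/" fit.py; python3 -c "
from fit import *
pad()"
```

```text
45.65 [ 651.5 -136.2  182.8] 0.62 1.8343593008466996 [1.2 4.8 1.2]
pad face y 9 [-22.1 -18.  -15. ]
[634.6  -8.3  90. ] 0.62
```

Emit:
play_rows([
  [[0.2,0,0,0,0,0,0],[0.2,0,0,0,0,0,0],[0.2,0,0,0,0,0,0],[0.2,0,0,0,0,0,0],[0.2,0,0,0,0,0,0]],
])

```text
t: 46.25
position: [651.6, -135.8, 183.3]
tool_rot: [3.141, 0.001, -3.083]
ft_force: [1.1, 4.7, 6.1]
width: 0.297
finger_force: 30.5
```

Emit:
play_rows([
  [[0.2,0,0,0,0,0,0],[0.2,0,0,0,0,0,0]],
])

```text
t: 46.45
position: [651.6, -135.8, 183.3]
tool_rot: [3.14, 0.001, -3.083]
ft_force: [0.8, 7.1, 3.0]
width: 0.295
finger_force: 30.2
```

Emit:
play_rows([
  [[0.65,0,0,0,0,0,0],[0.65,0,0,0,0,0,0],[0.65,0,0,0,0,0,0],[0.65,0,0,0,0,0,0],[0.65,0,0,0,0,0,0]],
])

```text
t: 46.95
position: [651.2, -136.7, 182.7]
tool_rot: [3.141, -0.0, -3.084]
ft_force: [1.4, 4.0, -0.7]
width: 0.618
finger_force: 1.9
```

```bash
python3 -c "
from fit import *
pad()"
```

```text
46.95 [ 651.2 -136.7  182.7] 0.618 1.935702213922923 [ 1.4  4.  -0.7]
pad face y 12 [-19.1 -13.4 -10.1]
[626.5  -9.2  90. ] 0.51
[ 414.4 -281.    90. ] 0.4
```

Emit:
play_rows([
  [[0.85,0,0,0,0,0,0],[0.85,0,0,0,0,0,0],[0.85,0,0,0,0,0,0],[0.85,0,0,0,0,0,0]],
])

```text
t: 47.45
position: [650.7, -137.5, 183.1]
tool_rot: [-3.141, -0.001, -3.084]
ft_force: [-0.7, 0.2, 0.2]
width: 0.834
finger_force: 0.0
```

Emit:
play_rows([
  [[0.2,0,0,0,0,0,0],[0.2,0,0,0,0,0,0],[0.2,0,0,0,0,0,0],[0.2,0,0,0,0,0,0],[0.2,0,0,0,0,0,0]],
])

```text
t: 47.95
position: [650.9, -130.6, 184.5]
tool_rot: [3.133, 0.001, -3.081]
ft_force: [-5.4, 19.8, 9.3]
width: 0.481
finger_force: 9.7
```

Emit:
play_rows([
  [[0.2,0,0,0,0,0,0],[0.2,0,0,0,0,0,0],[0.2,0,0,0,0,0,0],[0.2,0,0,0,0,0,0],[0.2,0,0,0,0,0,0]],
])

```text
t: 48.45
position: [651.3, -136.0, 184.8]
tool_rot: [3.141, 0.002, -3.083]
ft_force: [-2.4, 5.0, 6.3]
width: 0.289
finger_force: 31.1
```

Emit:
play_rows([
  [[0.85,0,0,0,0,0,0],[0.85,0,0,0,0,0,0],[0.85,0,0,0,0,0,0],[0.85,0,0,0,0,0,0],[0.85,0,0,0,0,0,0]],
])

```text
t: 48.95
position: [651.4, -136.6, 182.7]
tool_rot: [3.141, 0.0, -3.084]
ft_force: [0.9, 1.6, -0.4]
width: 0.661
finger_force: 0.9
```

Emit:
play_rows([
  [[0.85,0,0,0,0,0,0],[0.85,0,0,0,0,0,0],[0.85,0,0,0,0,0,0],[0.85,0,0,0,0,0,0]],
])

```text
t: 49.35
position: [651.0, -137.3, 183.0]
tool_rot: [-3.141, -0.001, -3.084]
ft_force: [0.1, -0.0, 0.1]
width: 0.847
finger_force: 0.0
```

```bash
python3 -c "
from fit import *
pad()"
```

```text
49.35 [ 651.  -137.3  183. ] 0.847 0.0 [ 0.1 -0.   0.1]
pad face y 13 [-7.5 -2.1  1.8]
[ 394.4 -273.4   90. ] 0.68
[ 6.277e+02 -6.000e-01  9.000e+01] 0.5
```

Emit:
play_rows([
  [[0.2,0,0,0,0,0,0],[0.2,0,0,0,0,0,0],[0.2,0,0,0,0,0,0],[0.2,0,0,0,0,0,0],[0.2,0,0,0,0,0,0]],
])

```text
t: 49.95
position: [651.4, -134.0, 184.2]
tool_rot: [3.138, 0.001, -3.083]
ft_force: [-3.5, 13.4, 6.3]
width: 0.481
finger_force: 6.9
```

Emit:
play_rows([
  [[0.2,0,0,0,0,0,0],[0.2,0,0,0,0,0,0],[0.2,0,0,0,0,0,0],[0.2,0,0,0,0,0,0],[0.2,0,0,0,0,0,0]],
])

```text
t: 50.45
position: [651.5, -135.9, 184.3]
tool_rot: [3.141, 0.002, -3.083]
ft_force: [-2.1, 4.8, 5.3]
width: 0.293
finger_force: 31.0
```

Emit:
play_rows([
  [[0.85,0,0,0,0,0,0],[0.85,0,0,0,0,0,0],[0.85,0,0,0,0,0,0],[0.85,0,0,0,0,0,0],[0.85,0,0,0,0,0,0]],
])

```text
t: 50.95
position: [651.3, -136.7, 182.5]
tool_rot: [3.141, -0.0, -3.084]
ft_force: [1.3, 1.9, -1.3]
width: 0.658
finger_force: 0.8
```

Emit:
play_rows([
  [[0.85,0,0,0,0,0,0],[0.85,0,0,0,0,0,0],[0.85,0,0,0,0,0,0],[0.85,0,0,0,0,0,0]],
])

```text
t: 51.35
position: [651.0, -137.3, 183.1]
tool_rot: [-3.141, -0.001, -3.084]
ft_force: [-0.5, 0.1, -0.1]
width: 0.844
finger_force: 0.0
```

```bash
python3 -c "
from fit import *
pad()
c=cam('side');cv2.imwrite('pics/m10.png',cv2.resize(c['frame'][120:240,170:330,::-1],(800,600)))"
```

```text
51.35 [ 651.  -137.3  183.1] 0.844 0.0 [-0.5  0.1 -0.1]
pad face y 13 [-2.3  1.4  5.1]
[617.2  14.9  90. ] 0.5
```

View pics/m10.png

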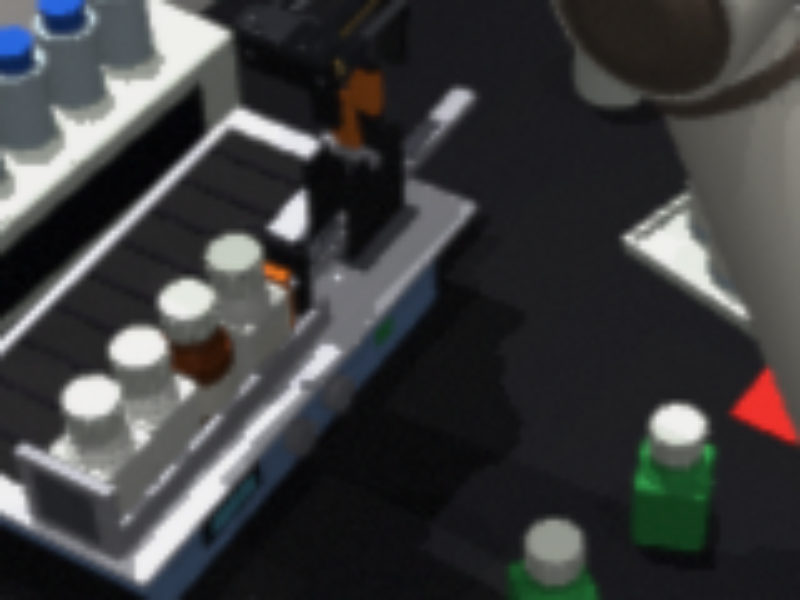

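The pad is up against the last bottle and moved only about 4 mm on this squeeze. The drive slips by itself, so I'll squeeze on until nothing moves.

Emit:
play_rows([
  [[0.2,0,0,0,0,0,0],[0.2,0,0,0,0,0,0],[0.2,0,0,0,0,0,0],[0.2,0,0,0,0,0,0],[0.2,0,0,0,0,0,0]],
])

```text
t: 52.0
position: [651.4, -133.9, 184.2]
tool_rot: [3.138, 0.002, -3.083]
ft_force: [-2.8, 13.4, 7.4]
width: 0.483
finger_force: 6.8
```

Emit:
play_rows([
  [[0.2,0,0,0,0,0,0],[0.2,0,0,0,0,0,0],[0.2,0,0,0,0,0,0],[0.2,0,0,0,0,0,0],[0.2,0,0,0,0,0,0]],
])

```text
t: 52.5
position: [651.5, -135.9, 184.2]
tool_rot: [3.141, 0.002, -3.083]
ft_force: [-0.9, 5.5, 4.9]
width: 0.289
finger_force: 31.0
```

Emit:
play_rows([
  [[0.85,0,0,0,0,0,0],[0.85,0,0,0,0,0,0],[0.85,0,0,0,0,0,0],[0.85,0,0,0,0,0,0],[0.85,0,0,0,0,0,0]],
])

```text
t: 53.0
position: [651.3, -136.7, 182.5]
tool_rot: [3.141, -0.0, -3.084]
ft_force: [1.2, 2.6, -1.4]
width: 0.66
finger_force: 0.9
```

Emit:
play_rows([
  [[0.85,0,0,0,0,0,0],[0.85,0,0,0,0,0,0],[0.85,0,0,0,0,0,0],[0.85,0,0,0,0,0,0]],
])

```text
t: 53.4
position: [651.0, -137.3, 183.1]
tool_rot: [-3.141, -0.0, -3.084]
ft_force: [-0.3, -0.1, 0.3]
width: 0.844
finger_force: 0.0
```

```bash
python3 -c "
from fit import *
pad(); cam('top','top11')
c=cam('side','side11');W=cloud(c)
# black jaw front region profile: points along row between pad and head, z 100-160
k=(abs(W[...,0]-648)<40)&(W[...,1]>-110)&(W[...,1]<20)&(W[...,2]>125)&(W[...,2]<165)
f=c['frame'].astype(int)
for y0 in range(-110,20,6):
    kk=k&(W[...,1]>=y0)&(W[...,1]<y0+6); print(y0,kk.sum(),f[kk].mean(0).round() if kk.sum() else '')
find(['square1'],('side',))"
```

```text
53.4 [ 651.  -137.3  183.1] 0.844 0.0 [-0.3 -0.1  0.3]
pad face y 13 [-0.6  6.7  9.5]
[620.6  16.5  90. ] 0.36
-110 15 [ 9.  9. 11.]
-104 16 [10. 10. 11.]
-98 14 [10. 10. 11.]
-92 19 [12. 12. 13.]
-86 16 [46. 47. 49.]
-80 0 
-74 0 
-68 0 
-62 0 
-56 0 
-50 0 
-44 0 
-38 0 
-32 0 
-26 2 [42. 44. 46.]
-20 21 [38. 37. 39.]
-14 40 [33. 28. 27.]
-8 6 [70. 54. 42.]
-2 8 [138.  79.  40.]
4 16 [146.  91.  55.]
10 6 [149. 136. 124.]
16 7 [117. 116. 110.]
square1 side 1 0.56 ztop 195.0 [642.4 178.3  58.6 171.4]
square1 side 1 0.55 ztop 196.0 [640.4  23.1  44.7 125.8]
square1 side 1 0.54 ztop 196.0 [637.1 132.2  48.1 156.7]
```

Emit:
play_rows([
  [[0.2,0,0,0,0,0,0],[0.2,0,0,0,0,0,0],[0.2,0,0,0,0,0,0],[0.2,0,0,0,0,0,0],[0.2,0,0,0,0,0,0]],
])

```text
t: 54.2
position: [651.4, -133.8, 184.2]
tool_rot: [3.138, 0.001, -3.083]
ft_force: [-3.2, 13.6, 6.5]
width: 0.487
finger_force: 7.2
```

Emit:
play_rows([
  [[0.2,0,0,0,0,0,0],[0.2,0,0,0,0,0,0]],
])

```text
t: 54.4
position: [651.4, -133.9, 184.3]
tool_rot: [3.139, 0.001, -3.082]
ft_force: [-0.2, 2.7, 3.6]
width: 0.335
finger_force: 31.0
```

Emit:
play_rows([
  [[0.2,0,0,0,0,0,0],[0.2,0,0,0,0,0,0],[0.2,0,0,0,0,0,0]],
])

```text
t: 54.7
position: [651.5, -135.9, 184.3]
tool_rot: [3.141, 0.002, -3.083]
ft_force: [-1.2, 5.1, 6.1]
width: 0.288
finger_force: 31.3
```

Emit:
play_rows([
  [[0.85,0,0,0,0,0,0],[0.85,0,0,0,0,0,0],[0.85,0,0,0,0,0,0],[0.85,0,0,0,0,0,0],[0.85,0,0,0,0,0,0]],
])

```text
t: 55.2
position: [651.3, -137.1, 182.6]
tool_rot: [-3.141, -0.0, -3.084]
ft_force: [1.2, 3.5, -1.1]
width: 0.662
finger_force: 1.5
```

Emit:
play_rows([
  [[0.9,0,0,0,0,0,0],[0.9,0,0,0,0,0,0],[0.9,0,0,0,0,0,0],[0.9,0,0,0,0,0,0]],
])

```text
t: 55.6
position: [650.9, -137.3, 183.0]
tool_rot: [-3.141, -0.001, -3.084]
ft_force: [-0.4, -0.9, -0.7]
width: 0.891
finger_force: 0.0
```

```bash
python3 -c "
from fit import *
pad()
c=cam('side','side12');W=cloud(c);f=c['frame'].astype(int).sum(2)
v=[]
for a in ('side11','side12'):
    b=cv2.imread('pics/'+a+'.png')[130:230,185:300]; v.append(cv2.resize(b,(400,348),interpolation=cv2.INTER_CUBIC))
cv2.imwrite('pics/m12.png',np.hstack(v))
k=(abs(W[...,0]-648)<40)&(W[...,1]>-80)&(W[...,1]<5)&(W[...,2]>125)&(W[...,2]<165)&(f<150);print('jaw y',np.percentile(W[k][:,1],[5,50,95]))"
```

```text
55.6 [ 650.9 -137.3  183. ] 0.891 0.0 [-0.4 -0.9 -0.7]
pad face y 14 [ 3.4  7.4 10.9]
[635.4   7.6  90. ] 0.6
jaw y [-13.80570465  -8.61302846  -4.15928356]
```

View pics/m12.png

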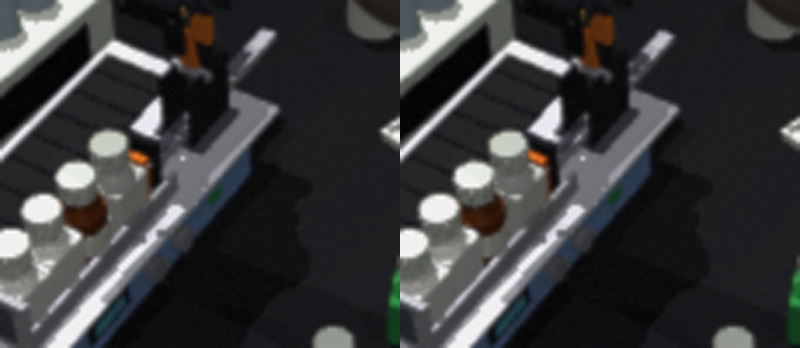

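Emit:
play_rows([
  [[0.2,0,0,0,0,0,0],[0.2,0,0,0,0,0,0],[0.2,0,0,0,0,0,0],[0.2,0,0,0,0,0,0],[0.2,0,0,0,0,0,0]],
])

```text
t: 56.25
position: [651.3, -133.7, 184.1]
tool_rot: [3.138, 0.001, -3.083]
ft_force: [-3.4, 14.0, 6.9]
width: 0.53
finger_force: 6.9
```

Emit:
play_rows([
  [[0.2,0,0,0,0,0,0],[0.2,0,0,0,0,0,0]],
])

```text
t: 56.45
position: [651.3, -132.5, 184.5]
tool_rot: [3.137, 0.001, -3.081]
ft_force: [-2.2, 9.2, 5.5]
width: 0.367
finger_force: 30.0
```

Emit:
play_rows([
  [[0.2,0,0,0,0,0,0],[0.2,0,0,0,0,0,0],[0.2,0,0,0,0,0,0]],
])

```text
t: 56.75
position: [651.4, -133.5, 184.5]
tool_rot: [3.137, 0.002, -3.082]
ft_force: [-2.9, 8.8, 5.8]
width: 0.344
finger_force: 30.9
```

Emit:
play_rows([
  [[0.85,0,0,0,0,0,0],[0.85,0,0,0,0,0,0],[0.85,0,0,0,0,0,0],[0.85,0,0,0,0,0,0],[0.85,0,0,0,0,0,0]],
])

```text
t: 57.25
position: [651.3, -136.6, 182.6]
tool_rot: [3.141, 0.0, -3.084]
ft_force: [0.5, 0.3, -2.0]
width: 0.717
finger_force: 0.7
```

Emit:
play_rows([
  [[0.9,0,0,0,0,0,0],[0.9,0,0,0,0,0,0],[0.9,0,0,0,0,0,0],[0.9,0,0,0,0,0,0]],
])

```text
t: 57.65
position: [651.0, -137.1, 183.1]
tool_rot: [-3.141, -0.0, -3.084]
ft_force: [-0.1, 0.8, -0.4]
width: 0.894
finger_force: 0.0
```

```bash
cat >> fit.py <<'E'
def jaw():
    pad();c=cam('side');W=cloud(c);f=c['frame'].astype(int).sum(2)
    k=(abs(W[...,0]-648)<40)&(W[...,1]>-80)&(W[...,1]<5)&(W[...,2]>125)&(W[...,2]<165)&(f<150);print('jaw y',np.percentile(W[k][:,1],[5,50,95]))
E
python3 -c "
from fit import *
jaw()"
```

```text
57.65 [ 651.  -137.1  183.1] 0.894 0.0 [-0.1  0.8 -0.4]
pad face y 14 [ 2.6  8.7 10.9]
[632.6  47.3  90. ] 0.45
[637.6  12.8  90. ] 0.38
[641.6 142.9  90. ] 0.36
jaw y [-13.75718049  -7.73276269  -3.63985012]
```

That squeeze stalled at 0.344 under the fixed 30 N. I'll grip a little higher on the lever and lean the arm into the trigger to finish the stroke.

Emit:
play_rows([
  [[0.6,0,0,-0.4,0,0,0],[0.2,0,0,0,0,0,0],[0.2,0,0,0,0,0,0],[0.2,0,0,0,0,0,0],[0.2,0,0,0,0,0,0]],
])

```text
t: 58.3
position: [651.7, -133.7, 188.7]
tool_rot: [3.138, 0.003, -3.082]
ft_force: [-3.0, 14.6, 8.6]
width: 0.536
finger_force: 7.0
```

Emit:
play_rows([
  [[0.2,0,0,0,0,0,0],[0.2,0,0,0,0,0,0],[0.2,0,0,0,0,0,0],[0.2,0,0,0,0,0,0]],
])

```text
t: 58.7
position: [651.8, -135.2, 189.0]
tool_rot: [3.14, 0.003, -3.083]
ft_force: [-1.7, 2.7, 4.2]
width: 0.304
finger_force: 31.5
```

Emit:
play_rows([
  [[0.2,0,-0.4,0,0,0,0],[0.2,0,-0.4,0,0,0,0],[0.2,0,0,0,0,0,0]],
])

```text
t: 59.0
position: [651.9, -136.2, 189.0]
tool_rot: [3.13, 0.003, -3.081]
ft_force: [-4.8, 23.4, 10.6]
width: 0.278
finger_force: 30.4
```

```bash
python3 -c "
from fit import *
jaw()"
```

```text
59.0 [ 651.9 -136.2  189. ] 0.278 30.440084505826235 [-4.8 23.4 10.6]
pad face y 14 [1.7 6.4 9.6]
[ 757.7 -288.2   90. ] 0.73
[638.3   6.5  90. ] 0.39
jaw y [-11.74656422  -6.1298406   -0.13607681]
```

Emit:
play_rows([
  [[0.85,0,0.4,0,0,0,0],[0.85,0,0.4,0,0,0,0],[0.85,0,0,0,0,0,0],[0.85,0,0,0,0,0,0],[0.85,0,0,0,0,0,0]],
])

```text
t: 59.65
position: [651.3, -137.0, 186.8]
tool_rot: [-3.141, 0.0, -3.084]
ft_force: [0.9, 3.3, 0.2]
width: 0.646
finger_force: 1.6
```

Emit:
play_rows([
  [[0.85,0,0,0,0,0,0],[0.85,0,0,0,0,0,0],[0.85,0,0,0,0,0,0],[0.85,0,0,0,0,0,0]],
])

```text
t: 60.05
position: [650.8, -137.4, 186.9]
tool_rot: [-3.141, -0.001, -3.084]
ft_force: [-0.4, -0.2, -0.2]
width: 0.845
finger_force: 0.0
```

```bash
python3 -c "
from fit import *
jaw()"
```

```text
60.05 [ 650.8 -137.4  186.9] 0.845 0.0 [-0.4 -0.2 -0.2]
pad face y 13 [ 1.2  6.3 11.6]
[ 430.9 -417.4   90. ] 0.69
[638.9  10.   90. ] 0.52
jaw y [-14.08412791  -8.17326003  -3.79506886]
```

Emit:
play_rows([
  [[0.2,0,0,0,0,0,0],[0.2,0,0,0,0,0,0],[0.2,0,0,0,0,0,0],[0.2,0,0,0,0,0,0],[0.2,0,0,0,0,0,0]],
])

```text
t: 60.7
position: [651.2, -132.8, 188.5]
tool_rot: [3.136, 0.001, -3.082]
ft_force: [-4.7, 16.2, 9.5]
width: 0.482
finger_force: 8.5
```

Emit:
play_rows([
  [[0.2,0,0,0,0,0,0],[0.2,0,0,0,0,0,0],[0.2,0,0,0,0,0,0],[0.2,0,0,0,0,0,0]],
])

```text
t: 61.1
position: [651.4, -135.5, 188.7]
tool_rot: [3.14, 0.002, -3.083]
ft_force: [-1.7, 2.6, 5.1]
width: 0.301
finger_force: 31.5
```

Emit:
play_rows([
  [[0.2,0,-0.4,0,0,0,0],[0.2,0,-0.4,0,0,0,0],[0.2,0,0,0,0,0,0]],
])

```text
t: 61.4
position: [651.4, -136.2, 188.8]
tool_rot: [3.13, 0.002, -3.081]
ft_force: [-5.5, 24.8, 9.7]
width: 0.279
finger_force: 30.1
```

Emit:
play_rows([
  [[0.85,0,0.4,0,0,0,0],[0.85,0,0.4,0,0,0,0],[0.85,0,0,0,0,0,0],[0.85,0,0,0,0,0,0],[0.85,0,0,0,0,0,0]],
])

```text
t: 61.9
position: [651.5, -136.8, 187.1]
tool_rot: [-3.142, 0.001, -3.084]
ft_force: [0.1, 3.6, 0.8]
width: 0.65
finger_force: 2.0
```

Emit:
play_rows([
  [[1,0,0,0,0,0,0],[1,0,0,0,0,0,0],[1,0,0,0,0,0,0],[1,0,0,0,0,0,0],[1,0,0,0,0,0,0]],
])

```text
t: 62.4
position: [651.0, -137.1, 187.1]
tool_rot: [-3.141, -0.0, -3.084]
ft_force: [-0.1, -0.1, 0.5]
width: 0.989
finger_force: 0.0
```

```bash
python3 -c "
from fit import *
jaw()"
```

```text
62.4 [ 651.  -137.1  187.1] 0.989 0.0 [-0.1 -0.1  0.5]
pad face y 14 [ 1.7  7.9 11.6]
[638.7  25.   90. ] 0.53
jaw y [-15.5900284   -7.28165107  -4.03478274]
```

The released jaw position no longer changes. I'll withdraw and compare the pad-to-jaw spacing with the start picture to judge the grip.

Emit:
play_rows([
  [[1,0,0,-3,0,0,0],[1,0,0,-5,0,0,0],[1,0,0,-4,0,0,0],[1,4.5,-2,0,0,0,0],[1,4.5,-2,0,0,0,0]],
])

```text
t: 63.05
position: [564.0, -181.8, 308.1]
tool_rot: [-3.141, 0.003, -3.082]
ft_force: [0.0, -1.8, -0.4]
width: 1.0
finger_force: 0.0
```

Emit:
play_rows([
  [[1,4.5,-2,0,0,0,0],[1,4.5,-2,0,0,0,0],[1,3,-2,0,0,0,0],[1,0,0,0,0,0,0],[1,0,0,0,0,0,0]],
])

```text
t: 63.55
position: [446.9, -249.1, 307.8]
tool_rot: [-3.141, 0.002, -3.085]
ft_force: [1.1, 0.5, 0.6]
width: 0.998
finger_force: 0.0
```

```bash
cat > cmp.py <<'E'
from fit import *
o=np.array([641.3,21]);a=np.radians(3.3);ro=np.array([[np.cos(a),-np.sin(a)],[np.sin(a),np.cos(a)]])
def prof(c,n,lo):
    W=cloud(c);L=(W[...,:2]-o)@ro;f=c['frame'].astype(int)
    og=(f[...,0]>100)&(f[...,0]>f[...,1]*1.4)&(f[...,2]<110)
    box=(abs(L[...,0])<30)&(L[...,1]>-95)&(L[...,1]<40)&(W[...,2]>lo)&(W[...,2]<168)
    for nm,k in(('orange',box&og),('black',box&(f.sum(2)<170))):
        y=L[k][:,1]; print(n,nm,k.sum(),np.percentile(y,[5,25,50,75,95]).round(1) if len(y) else '')
E
python3 -c "
from cmp import *
for n in('top','side'):
    c=cam(n,n+'13'); prof(dict(np.load(n+'0.npz')),n+' start',143); prof(c,n+' now',143)
    np.savez(n+'13.npz',**c)
v=[]
for a in ('top0','top13'):
    f=np.load(a+'.npz')['frame'][130:175,185:315,::-1]; v.append(cv2.resize(f,(800,277),interpolation=cv2.INTER_CUBIC))
cv2.imwrite('pics/m13.png',np.vstack(v))
"
```

```text
top start orange 22 [-60.1 -56.5 -52.6 -51.  -50.3]
top start black 45 [-84.1 -80.  -77.3 -74.4 -68.9]
top now orange 42 [-20.5 -18.4 -15.8 -13.3 -11.3]
top now black 44 [-37.7 -34.4 -31.3 -28.5 -23.7]
side start orange 38 [-59.9 -54.4 -50.9 -49.5 -45.1]
side start black 79 [-82.5 -75.9 -72.9 -70.4 -46.3]
side now orange 15 [-23.3 -19.8 -13.8 -11.6  -9.4]
side now black 34 [-34.6 -30.2 -26.6 -25.2 -23.6]
```

View pics/m13.png

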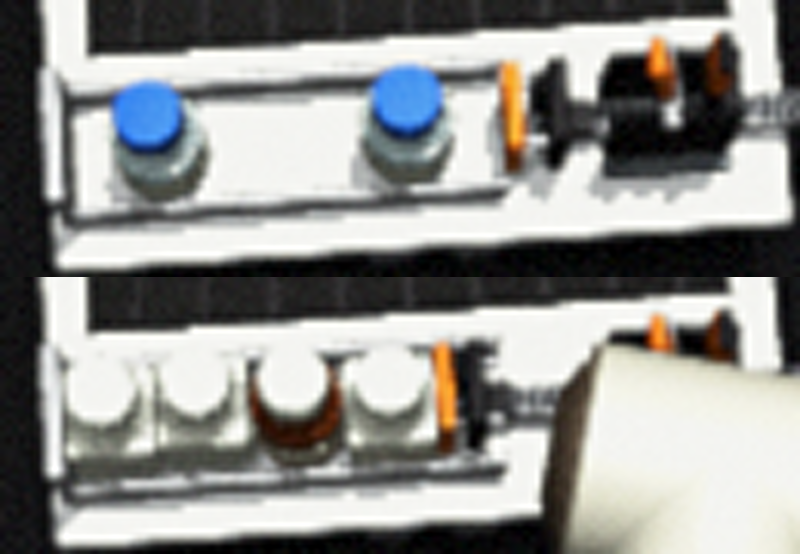

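The top picture shows all four bottles tight in line against the end stop. The pad-to-jaw gap has shrunk, with the orange at x=446 and the jaw at x=474, against 512 and 550 at the start. I'll measure it to sub-pixel accuracy.

```bash
python3 - <<'E'
from cmp import *
from scipy.ndimage import map_coordinates
# orthorectify at z=150 in shaker frame, 0.5mm grid, both cameras
def rect(c,z,x0,x1,y0,y1,s=.5):
    X,Y=np.mgrid[x0:x1:s,y0:y1:s]; P=np.stack([X,Y],-1).reshape(-1,2)@ro.T+o
    q=proj(c,np.c_[P,np.full(len(P),z)])
    return np.stack([map_coordinates(c['frame'][...,i].astype(float),[q[:,1],q[:,0]],order=1).reshape(X.shape) for i in range(3)],-1)
for n in('top','side'):
    a=rect(dict(np.load(n+'0.npz')),158,-20,20,-110,40); b=rect(dict(np.load(n+'13.npz')),158,-20,20,-110,40)
    for xs in ((0,40),(20,60),(40,80)):
        out=[]
        for im in(a,b):
            m=im[xs[0]:xs[1]].mean(0); w=np.clip(m[:,0]-m[:,2]-25,0,None); yy=np.arange(len(w))*.5-110
            wm=(yy>-75); w=w*wm; oc=(w*yy).sum()/w.sum()
            br=m.sum(1)
            # dark minimum centroid within 12..42 mm behind orange
            k=(yy<oc-8)&(yy>oc-38); d=np.clip(330-br,0,None)*k; out.append((oc.round(1),((d*yy).sum()/d.sum()).round(1), yy[k][np.argmin(cv2.GaussianBlur(br.reshape(-1,1),(1,9),0).ravel()[k])]))
        (o1,j1,q1),(o2,j2,q2)=out; print(n,xs,out,'compress',round((j2-j1)-(o2-o1),1),round((q2-q1)-(o2-o1),1))
E
```

```text
top (0, 40) [(np.float64(-54.0), np.float64(-78.5), np.float64(-74.0)), (np.float64(-15.7), np.float64(-35.7), np.float64(-27.5))] compress 4.5 8.2
top (20, 60) [(np.float64(-53.6), np.float64(-73.9), np.float64(-71.0)), (np.float64(-15.9), np.float64(-30.4), np.float64(-26.5))] compress 5.8 6.8
top (40, 80) [(np.float64(-53.6), np.float64(-74.6), np.float64(-75.5)), (np.float64(-15.7), np.float64(-29.8), np.float64(-27.0))] compress 6.9 10.6
side (0, 40) [(np.float64(-44.7), np.float64(-69.8), np.float64(-67.5)), (np.float64(-12.9), np.float64(-28.2), np.float64(-26.0))] compress 9.8 9.7
side (20, 60) [(np.float64(-49.2), np.float64(-71.7), np.float64(-70.5)), (np.float64(-14.4), np.float64(-30.3), np.float64(-31.0))] compress 6.6 4.7<stdin>:14: RuntimeWarning: invalid value encountered in scalar divide
<stdin>:17: RuntimeWarning: invalid value encountered in scalar divide
Traceback (most recent call last):
ValueError: attempt to get argmin of an empty sequence
```

```bash
cat > cmp2.py <<'E'
from cmp import *
from scipy.ndimage import map_coordinates
def rect(c,z,x0,x1,y0,y1,s=.5):
    X,Y=np.mgrid[x0:x1:s,y0:y1:s]; P=np.stack([X,Y],-1).reshape(-1,2)@ro.T+o
    q=proj(c,np.c_[P,np.full(len(P),z)])
    return np.stack([map_coordinates(c['frame'][...,i].astype(float),[q[:,1],q[:,0]],order=3).reshape(X.shape) for i in range(3)],-1).astype(np.float32)
def shift(A,B,lo,hi,y0):
    T=A[:,int((lo-y0)*2):int((hi-y0)*2)]
    R=cv2.matchTemplate(B,T,cv2.TM_CCOEFF_NORMED)[0]; i=R.argmax()
    d=.5*(R[i-1]-R[i+1])/(R[i-1]-2*R[i]+R[i+1]) if 0<i<len(R)-1 else 0
    return round((i+d)/2+y0-lo,1),round(float(R[i]),2)
def run(tag,views=('top','side')):
  for n in views:
    A=dict(np.load(n+'0.npz'));B=dict(np.load(n+tag+'.npz'))
    for z in (150,158):
      for x0,x1 in((-30,30),(0,30),(5,30),(-30,0)):
        a=rect(A,z,x0,x1,-110,40);b=rect(B,z,x0,x1,-110,40)
        oa=np.clip(a[...,0]-a[...,2],0,255);ob=np.clip(b[...,0]-b[...,2],0,255)
        yc=-53 if n=='top' else -49; jc=-76 if n=='top' else -72
        print(n,z,(x0,x1),'pad',shift(oa,ob,yc-10,yc+10,-110),'jaw',[shift(a.mean(2),b.mean(2),jc-w,jc+w2,-110) for w,w2 in((14,8),(12,4),(9,9))])
E
python3 -c "
from cmp2 import *
run('13')"
```

```text
top 150 (-30, 30) pad (np.float64(38.3), 0.97) jaw [(np.float64(46.6), 0.82), (np.float64(47.1), 0.87), (np.float64(46.2), 0.84)]
top 150 (0, 30) pad (np.float64(38.1), 0.97) jaw [(np.float64(46.7), 0.86), (np.float64(47.4), 0.9), (np.float64(46.5), 0.85)]
top 150 (5, 30) pad (np.float64(38.3), 0.98) jaw [(np.float64(47.0), 0.86), (np.float64(47.4), 0.89), (np.float64(47.0), 0.86)]
top 150 (-30, 0) pad (np.float64(38.5), 0.98) jaw [(np.float64(46.6), 0.7), (np.float64(46.4), 0.75), (np.float64(46.0), 0.8)]
top 158 (-30, 30) pad (np.float64(38.1), 0.97) jaw [(np.float64(46.5), 0.85), (np.float64(47.0), 0.89), (np.float64(46.2), 0.88)]
top 158 (0, 30) pad (np.float64(38.0), 0.98) jaw [(np.float64(46.5), 0.89), (np.float64(46.9), 0.92), (np.float64(46.6), 0.89)]
top 158 (5, 30) pad (np.float64(38.2), 0.99) jaw [(np.float64(46.4), 0.88), (np.float64(46.7), 0.91), (np.float64(47.0), 0.9)]
top 158 (-30, 0) pad (np.float64(38.3), 0.97) jaw [(np.float64(46.6), 0.6), (np.float64(46.4), 0.62), (np.float64(46.0), 0.76)]
side 150 (-30, 30) pad (np.float64(38.3), 0.47) jaw [(np.float64(85.9), 0.5
[... 261 characters left out ...]
(np.float64(37.6), 0.49), (np.float64(84.8), 0.75)]
side 150 (-30, 0) pad (np.float64(38.1), 0.86) jaw [(np.float64(42.9), 0.83), (np.float64(43.6), 0.84), (np.float64(43.2), 0.88)]
side 158 (-30, 30) pad (np.float64(38.0), 0.43) jaw [(np.float64(83.2), 0.52), (np.float64(82.1), 0.51), (np.float64(37.8), 0.54)]
side 158 (0, 30) pad (np.float64(57.0), 0.46) jaw [(np.float64(81.9), 0.51), (np.float64(79.9), 0.53), (np.float64(79.3), 0.38)]
side 158 (5, 30) pad (np.float64(57.2), 0.53) jaw [(np.float64(82.3), 0.49), (np.float64(80.2), 0.52), (np.float64(80.6), 0.36)]
side 158 (-30, 0) pad (np.float64(37.9), 0.72) jaw [(np.float64(86.1), 0.65), (np.float64(47.0), 0.81), (np.float64(43.0), 0.82)]
```

The top view gives a pad travel of 38.2 mm and a jaw travel of 46.7 mm. The pad is therefore pressed back about 8.5 mm, which is a firm grip in the drive's slip range. One last check of the whole scene before handing in.

```bash
python3 -c "
from fit import *
find(['finished1'])
a=cam('top');b=cam('side')
cv2.imwrite('pics/m14.png',np.hstack([cv2.resize(a['frame'][90:290,110:430,::-1],(400,250)),cv2.resize(b['frame'][100:350,100:420,::-1],(400,312))[:250]]))"
```

```text
finished1 top 2 0.72 ztop 113.0 [ 426.5 -326.5   18.4   43.5]
finished1 top 1 0.51 ztop 10.0 [356.1 549.3   3.  804.9]
finished1 top 1 0.36 ztop 11.0 [ 378.1 -368.3   41.7  681.4]
finished1 side 1 0.59 ztop 110.0 [ 470.8 -369.3    8.2  147.7]
```

View pics/m14.png

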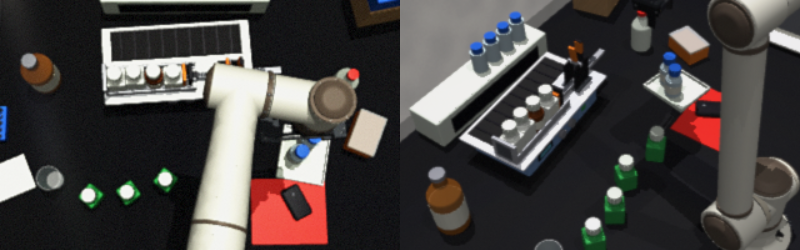

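Both finished bottles stand upright in the tray. One was nudged about 4 cm, to (426,-326), but it is still inside the walls. The four samples are clamped in the row, and the green bottles and the rest are where they were. Handing in.

```bash
python3 -c "
from bench import r
print(r.finish_job())"
```

```text
the job is handed in; nothing more can be done
None
```

The job is handed in: both blue-capped bottles stand in the tray, and the four white-capped samples are upright in the row. The clamp is let go with its pad pressed back about 8.5 mm by the top camera (firm grip is above 5 mm); the result of the judging was not shown.

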